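Clamp a row of three briquettes

ROBOT

A 6-joint arm with a two-finger parallel gripper is mounted at the origin on the work surface. World frame = base frame: x ahead of the robot, y to its left, z up, the work surface at z = 0. Lengths are in mm, angles in rad, forces in N, time in s.
With the tool pointing down it reaches from about 400 to 925 mm from the base axis. Payload 12.5 kg.
Tool frame: the origin (TCP) lies at the centre of the arm's flange, where the gripper is bolted on; the fingertips stand 190 mm ahead of it and the grasp point (between the pads) lies 171 mm ahead of it; z points along the fingers, y is the direction in which the jaws open and shut (so a half turn about z gives the same grasp; the last joint's range is limited). The gripper opens to 95 mm and grips with 3 to 60 N. Pads are 20 mm wide; open, the fingers measure 119 mm over their backs; the gripper's body (75 mm by 180 mm) begins 59 mm behind the grasp point.
Start: joints at [1.231, 0.491, 1.559, -0, 1.092, -0.106], TCP at [144.773, 608.001, 404.761] pointing down, gripper open.
Joint ranges: [-3.1, 3.1], [-0.84, 2.19], [0.05, 2.79], [-1.13, 4.28], [0.06, 2.93], [-2.69, 2.69]. Speed limits (rad/s): [2.22, 2.22, 2.79, 3.14, 3.14, 3.14].

INTERFACE

Orientations are given as [roll, pitch, yaw] about the fixed x, y, z axes, in that order (R = Rz(yaw) Ry(pitch) Rx(roll)).
In Python, from cell import env gives the robot as it stands.
- The arm moves only by the shell command python3 -m pendant 'ROWS'. ROWS is JSON, a list of rows, each an object of numbers: "x", "y", "z": the shift along the tool's x, y, z in units of 150 mm (1.0 is 150 mm); "rx", "ry", "rz": the turn, a rotation vector about the tool's x, y, z in units of 45 degrees (1.0 is 45 degrees); "jaw": the opening, from 0 (shut) to 1 (fully open). In form: [{"x": .., "y": .., "z": .., "rx": .., "ry": .., "rz": .., "jaw": ..}, ...]. A call has 1 to 10 rows; each row is the pose to reach, as a shift and turn from the pose commanded when the call began, along the tool's axes at that moment; what a row does not reach only later rows make up. A row lasts 1/8 s, in which the tool goes at most 62.5 mm and 10.7 degrees, less where a joint would pass 70% of its speed; a pose out of reach is approached as far as the arm can. A call with a number of a shift or a turn outside -1 to 1 is refused whole. A call with a gripper value outside its range is refused whole. The fingers move at their own pace and stop on an object; the grip force is fixed at half the most. Time passes only in rows, so rows that repeat a pose let the fingers close. It gives the time, the measured TCP pose, the force and the opening at its end, in the units of the state.
- env.state(): the state, without advancing time (a new reading comes with each control period).
- env.read_camera(name): name is "side" or "top" or "wrist"; returns a dict with "img" (480x640x3 uint8, red, green, blue), "fx", "fy", "cx", "cy" (pixels), "D" ([k1, k2, p1, p2, k3] as OpenCV has them; the pictures are not rectified), "rvec" (rotation vector, rad) and "tvec" (3), from world to camera coordinates, as OpenCV has them. Camera axes: x right, y down, z forward; pixel columns grow to the right and rows downward; lengths in mm; the calibration is good to about 2 mm. A picture is of the moment at which its call begins. There is no depth.
- env.job_done(): hands the job in, once; it reports no verdict.
The state is a dict: "t": time; "joints": joint angles; "qvel": joint speeds; "tau": joint torques, N m; "eef_pos": TCP position; "tcp_rot": TCP orientation; "ft_force": force on the tool from outside, world axes, zero at the start; "moment": the same for the moment, N m; "opening": opening from 0.0 (shut) to 1.0 (fully open).
Only numpy, scipy, OpenCV 4.12 (cv2) and the standard library are available. Lean on these libraries where they do the work, as an engineer would, in place of code of your own. Each camera call takes 0.05 s, during which the arm holds its last target.

TASK

I want to slip a band round a row of three charcoal briquettes: one square briquette already lies on the bed of the bundling clamp, so set two more square ones flat in line behind it (exactly three on the bed; leave the spare one, the round one, the matchbox and the mug alone) and let go of them. Then pump the clamp's trigger, moving the jaw by the trigger only, until the sprung pad meets the row and is pushed in by about half its travel, never as far as its stop, or the briquettes crush. Finish still holding the trigger squeezed with the row gripped: do not let go.

Things in the scene. Friction and masses are not known exactly. Their poses are not given: they have to be found in the camera images.
- clamp: Bundling clamp, fixed. Wooden base 380 x 76 x 12 mm, +x along it = the way the jaw advances; origin on the surface, on the centre line. Bed: the base's top (z 12 mm), x -0.03 to 0.16, between lips 5 mm high, 56 mm apart; the anvil stands on it. Fixed grip post at x -0.113 (16 x 18 mm, top z 115 mm). All but the two posts is under z 57 mm.
- bed (a point): Point on the top of the bed, on its centre line, at x = 0.06, z = 0.012 in the clamp's frame.
- anvil: Steel end stop fixed on the bed, at another place along it each time: block 20 mm along x, 49 mm wide, 43 mm high. Origin at the centre of its underside, on the bed; same axes as the clamp. The row is pressed against its face at x = -0.010 in its own frame, so the centres of a tight row are at x = -0.030, -0.070 and -0.110 there.
- jaw (a joint): Advance of the moving jaw along the clamp's +x, m: 0 fully back, at most 0.118. It starts at 0. A ratchet (10 mm teeth) stops it going back, with up to 10 mm play. Pad face, when free, is at x = -0.050 + jaw in the clamp's frame; it meets a tight row of three when jaw = (anvil's x in the clamp's frame) - 0.080; each mm beyond pushes the pad in 1 mm.
- jaw_head: The moving jaw, steel plate 46 mm wide with top at z = 54 mm, and its toothed bar; it carries the sprung pad. The robot must not push it (over 2 N). Origin coincides with the clamp's origin when jaw = 0, same axes.
- pad (a joint): How far the sprung pad is pushed back into the jaw, m: 0 free, stop at 0.018. Spring 0.4 N per mm. Briquettes crush when it is over 0.0155 (about 6 N); about 0.009 is right.
- pad_face (a point): Centre of the front face of the black rubber pad (46 mm wide, z = 14 to 46 mm) on the moving jaw, the face which meets the row.
- trigger (a joint): Squeeze of the trigger, m, along the clamp's +x: 0 released, 0.028 full. Spring return 3 to 6.5 N, plus up to 12 N while the pad is pressed. It carries the jaw along 1:1 after up to 10 mm idle motion (until a tooth is caught); let back, the jaw stays (it may slip back up to 10 mm, or coast 5 mm on after a fast stroke). Several full strokes are needed. At the end: held squeezed over 5 mm.
- trigger_grip: The trigger: upright wooden post, 16 mm along x, 26 mm wide along y, z 54 to 116 mm, sliding along the clamp's x on the -x side of the fixed post; gap between them 32 mm released, 4 mm squeezed. Origin = the clamp's origin when released, same axes. It can be pinched from above across its 26 mm width and moved to and fro, or pushed from behind.
- trigger_top (a point): Centre of the top of the trigger post, 116 mm above the surface; when released it is at x = -0.161 in the clamp's frame.
- briquette_a: Square black charcoal briquette 40 x 40 mm, 32 mm high, 60 g, a small vent hole marked in its top. Origin at the centre of its underside, z up. This one lies on the clamp's bed from the start, near the anvil (2 to 8 mm off it).
- briquette_b: Square black charcoal briquette 40 x 40 mm, 32 mm high, 60 g, a small vent hole marked in its top. Origin at the centre of its underside, z up. It lies flat on the surface between robot and clamp; two of b, c and d are needed, any two; the third is the spare.
- briquette_c: Square black charcoal briquette 40 x 40 mm, 32 mm high, 60 g, a small vent hole marked in its top. Origin at the centre of its underside, z up. It lies flat on the surface between robot and clamp; two of b, c and d are needed, any two; the third is the spare.
- briquette_d: Square black charcoal briquette 40 x 40 mm, 32 mm high, 60 g, a small vent hole marked in its top. Origin at the centre of its underside, z up. It lies flat on the surface between robot and clamp; two of b, c and d are needed, any two; the third is the spare.
- round_briquette: Round black briquette, 50 mm across, 26 mm high, lying among the square ones; not to be used. Origin under its centre.
- matchbox: Cardboard matchbox 55 x 36 x 16 mm, bystander. Origin under its centre.
- mug: Ceramic mug 80 mm across, 85 mm high, bystander. Origin under its centre.
Not all that is in view belongs to the job. What is shaped like the briquette_d but purple is not meant. What is shaped like the briquette_c but purple is not meant.

How it is judged (in metres and radians):
On the way, in this order (a step that is already met when the one before it is completed fails the run):
1. exactly three square briquettes lie flat in line on the bed, and the fingers are off them (x of briquette_a in the frame of anvil between -0.155 and -0.02 m and y of briquette_a in the frame of anvil between -0.012 and 0.012 m and z of briquette_a in the frame of anvil below 0.006 m and angle between briquette_a's own z axis and vertical below 0.15 rad and ((x of briquette_b in the frame of anvil between -0.155 and -0.02 m and y of briquette_b in the frame of anvil between -0.012 and 0.012 m and z of each of briquette_b, briquette_c in the frame of anvil below 0.006 m and angle between each of briquette_b, briquette_c's own z axis and vertical below 0.15 rad and x of briquette_c in the frame of anvil between -0.155 and -0.02 m and y of briquette_c in the frame of anvil between -0.012 and 0.012 m and distance of briquette_d from where it was at the start of the episode below 0.04 m) or (x of briquette_b in the frame of anvil between -0.155 and -0.02 m and y of briquette_b in the frame of anvil between -0.012 and 0.012 m and z of each of briquette_b, briquette_d in the frame of anvil below 0.006 m and angle between each of briquette_b, briquette_d's own z axis and vertical below 0.15 rad and x of briquette_d in the frame of anvil between -0.155 and -0.02 m and y of briquette_d in the frame of anvil between -0.012 and 0.012 m and distance of briquette_c from where it was at the start of the episode below 0.04 m) or (x of briquette_c in the frame of anvil between -0.155 and -0.02 m and y of briquette_c in the frame of anvil between -0.012 and 0.012 m and z of each of briquette_c, briquette_d in the frame of anvil below 0.006 m and angle between each of briquette_c, briquette_d's own z axis and vertical below 0.15 rad and x of briquette_d in the frame of anvil between -0.155 and -0.02 m and y of briquette_d in the frame of anvil between -0.012 and 0.012 m and distance of briquette_b from where it was at the start of the episode below 0.04 m)) and contact force between each of briquette_a, briquette_b, briquette_c, briquette_d and the fingers below 0.2 N), for 0.2 s.
2. the jaw has been moved on by a stroke of the trigger and the trigger let back out (distance of jaw_head from where it was at the start of the episode above 0.012 m and value of joint trigger below 0.008 m), for 0.02 s.
At the end, for the whole second after the job is handed in: Briquette a and two other square ones lie flat in line on the bed (within 12 mm of its centre line), a within 8 mm of the anvil; the spare within 40 mm of its start; pad pushed in 4 to 13 mm; fingers on the trigger (over 2 N), squeezed over 5 mm (x of briquette_a in the frame of anvil between -0.125 and -0.02 m and y of briquette_a in the frame of anvil between -0.012 and 0.012 m and z of briquette_a in the frame of anvil below 0.006 m and angle between briquette_a's own z axis and vertical below 0.15 rad and ((x of briquette_b in the frame of anvil between -0.125 and -0.02 m and y of briquette_b in the frame of anvil between -0.012 and 0.012 m and z of each of briquette_b, briquette_c in the frame of anvil below 0.006 m and angle between each of briquette_b, briquette_c's own z axis and vertical below 0.15 rad and x of briquette_c in the frame of anvil between -0.125 and -0.02 m and y of briquette_c in the frame of anvil between -0.012 and 0.012 m and distance of briquette_d from where it was at the start of the episode below 0.04 m) or (x of briquette_b in the frame of anvil between -0.125 and -0.02 m and y of briquette_b in the frame of anvil between -0.012 and 0.012 m and z of each of briquette_b, briquette_d in the frame of anvil below 0.006 m and angle between each of briquette_b, briquette_d's own z axis and vertical below 0.15 rad and x of briquette_d in the frame of anvil between -0.125 and -0.02 m and y of briquette_d in the frame of anvil between -0.012 and 0.012 m and distance of briquette_c from where it was at the start of the episode below 0.04 m) or (x of briquette_c in the frame of anvil between -0.125 and -0.02 m and y of briquette_c in the frame of anvil between -0.012 and 0.012 m and z of each of briquette_c, briquette_d in the frame of anvil below 0.006 m and angle between each of briquette_c, briquette_d's own z axis and vertical below 0.15 rad and x of briquette_d in the frame of anvil between -0.125 and -0.02 m and y of briquette_d in the frame of anvil between -0.012 and 0.012 m and distance of briquette_b from where it was at the start of the episode below 0.04 m)) and value of joint pad between 0.004 and 0.013 m and value of joint trigger above 0.005 m and contact force between trigger_grip and the fingers above 2 N and x of briquette_a in the frame of anvil above -0.038 m); the arm keeps its last pose, push and grip.
It fails at once if the pad is pushed in over 15.5 mm: the briquettes crush (value of joint pad above 0.0155 m).
It fails at once if the robot pushes the jaw or its pad directly (contact force between jaw_head and the fingers above 2 N or contact force between jaw_head and the arm above 2 N).
It fails at once if a bystander is moved over 40 mm (distance of any of round_briquette, matchbox, mug from where it was at the start of the episode above 0.04 m).
It also fails if it takes over 64 s, if anything falls off the work surface, if the arm or the gripper's body presses on something with over 40 N, if the wrist force passes 120 N, or if a joint passes its speed limit or range.

## Working session

There is one attempt and no reset: what is moved stays moved. The work goes in short steps, Python scripts to look and compute and a shell command to move; the robot and the scene stay as the last step left them, time stands still between calls to the robot, and variables do not carry over. Pictures are saved under pics/ and viewed, and the job is handed in when it is done.

```bash
ls; mkdir -p pics
python3 - <<'E'
from cell import env
import cv2
print(env.state())
for n in ("top","side","wrist"):
    c=env.read_camera(n); cv2.imwrite(f"pics/{n}0.png",c["img"][:,:,::-1]); print(n,{k:v for k,v in c.items() if k!="img"})
E
```

```text
pics
{'t': 0.0, 'joints': array([ 1.23139236e+00,  4.91540745e-01,  1.55946225e+00,  1.38518072e-05,
        1.09169233e+00, -1.05560336e-01]), 'qvel': array([ 0.000551  ,  0.0014762 , -0.00041884, -0.00155912, -0.00010098,
       -0.00032408]), 'tau': array([-6.05133464e-04, -6.12642932e+01, -2.58177692e+01,  6.91834255e-02,
        4.83019010e-02, -1.19616770e-04]), 'eef_pos': array([144.7632736 , 607.96255296, 404.16891352]), 'tcp_rot': array([-3.14049742e+00, -1.28399002e-04,  2.90774256e+00]), 'ft_force': array([0.64657517, 0.57535801, 0.41908937]), 'moment': array([-0.03095807,  0.01350036, -0.00243176]), 'opening': 0.9952585046473723}
top {'fx': 438.88749136607044, 'fy': 438.88749136607044, 'cx': 328.9796123566968, 'cy': 243.8714579340923, 'D': array([-0.03474448,  0.        ,  0.        ,  0.        ,  0.        ]), 'rvec': array([ 2.13717796, -2.11785907,  0.17666807]), 'tvec': array([-12.43575767, 510.10339291, 818.47801689])}
side {'fx': 444.13741381472755, 'fy': 444.13741381472755, 'cx': 319.61553853802724, 'cy': 242.0947405075716, 'D': array([-0.01989214,  0.        ,  0.        ,  0.        ,  0.        ]), 'rvec': array([ 0.36564919, -2.75871576,  1.23000789]), 'tvec': array([496.29354687, 185.34231771, 833.12536742])}
wrist {'fx': 382.31604005458905, 'fy': 382.31604005458905, 'cx': 314.2343421058557, 'cy': 235.36425826178032, 'D': array([-0.01412656,  0.        ,  0.        ,  0.        ,  0.        ]), 'rvec': array([-2.2920197 , -1.81279688, -0.24084084]), 'tvec': array([-624.49163163,  -31.32336979,  390.27734133])}
```

View pics/top0.png

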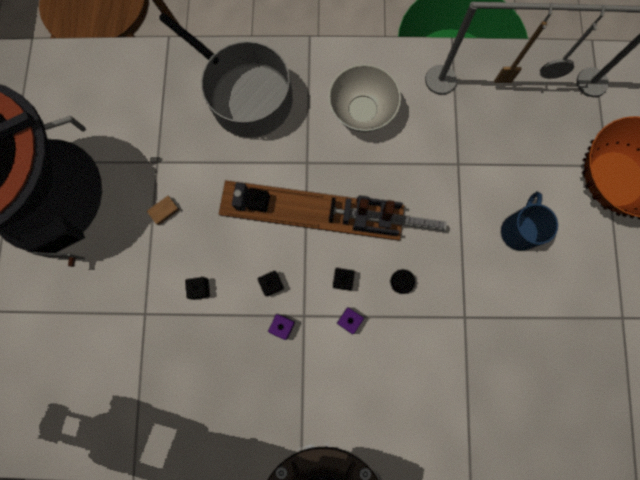

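View pics/side0.png

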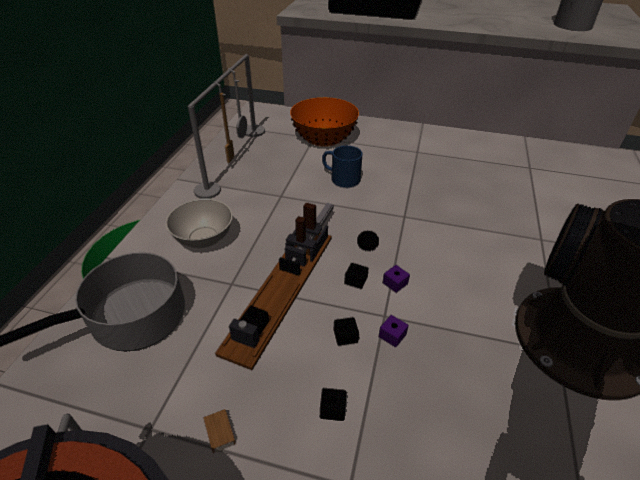

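View pics/wrist0.png

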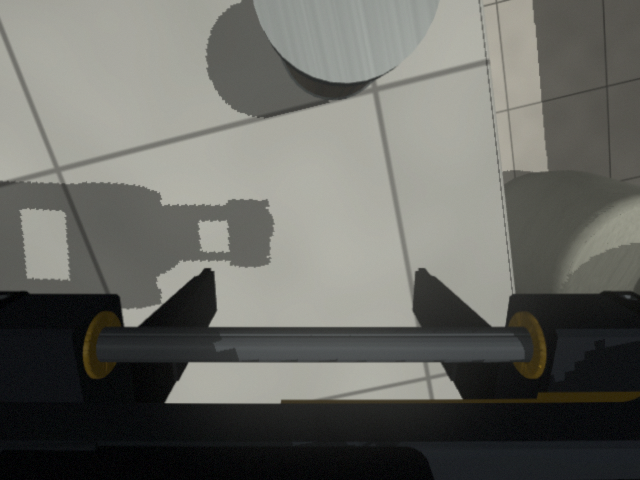

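The top view shows the clamp with its anvil and briquette a at (245,197), and the posts at (365–390,205). Three black squares are at (198,288), (271,283) and (344,278), and the round one is at (403,281). The purple ones at (282,326) and (350,320) are decoys. I'll enlarge it next.

```bash
cat > h.py <<'E'
from cell import env
import cv2, numpy as np
def cam(n):
    c=env.read_camera(n); c["K"]=np.array([[c["fx"],0,c["cx"]],[0,c["fy"],c["cy"]],[0,0,1.]]); return c
def ray(c,uv):
    R=cv2.Rodrigues(c["rvec"])[0]; p=cv2.undistortPoints(np.array(uv,float).reshape(-1,1,2),c["K"],c["D"]).reshape(-1,2)
    d=np.c_[p,np.ones(len(p))]@R; return -R.T@c["tvec"],d
def at(c,uv,z):
    o,d=ray(c,uv); return o+d*((z-o[2])/d[:,2])[:,None]
def proj(c,P): return cv2.projectPoints(np.array(P,float).reshape(-1,3),c["rvec"],c["tvec"],c["K"],c["D"])[0].reshape(-1,2)
def crop(c,name,x0,y0,w,h,s,gamma=0.5):
    im=c["img"][y0:y0+h,x0:x0+w,::-1]; im=cv2.resize(im,None,fx=s,fy=s,interpolation=cv2.INTER_CUBIC)
    im=(255*(im/255.)**gamma).astype(np.uint8)
    for k in range(0,w,10): cv2.line(im,(k*s,0),(k*s,12 if (x0+k)%50==0 else 5),(0,255,255),1)
    for k in range(0,h,10): cv2.line(im,(0,k*s),(12 if (y0+k)%50==0 else 5,k*s),(0,255,255),1)
    cv2.imwrite(name,im)
E
python3 - <<'E'
from h import *
c=cam("top")
crop(c,"pics/t1.png",170,165,160,120,5); crop(c,"pics/t2.png",310,165,160,80,5); crop(c,"pics/t3.png",170,255,160,85,5);crop(c,"pics/t4.png",300,255,140,85,5)
E
```

```text
(no output)
```

View pics/t1.png

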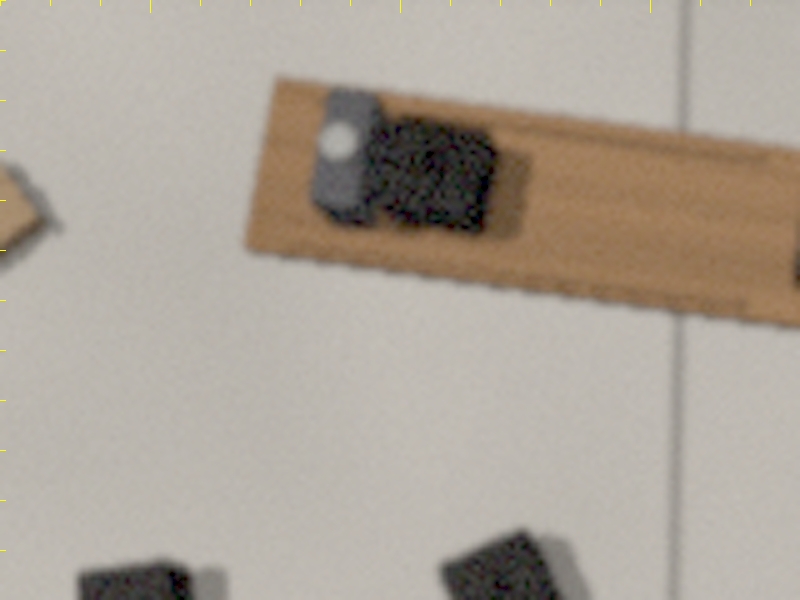

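View pics/t2.png

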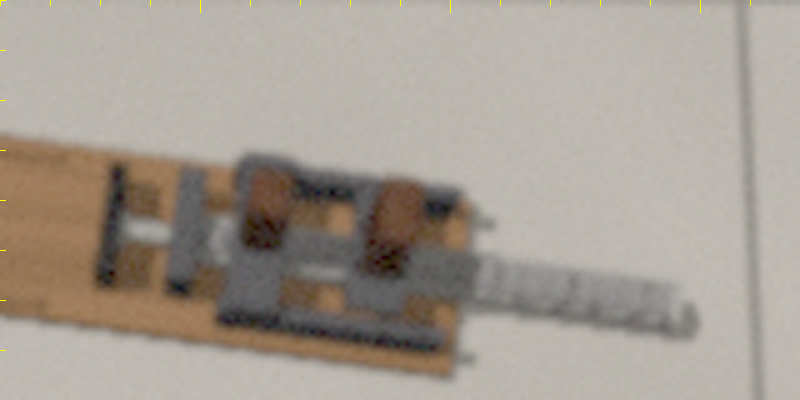

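View pics/t3.png

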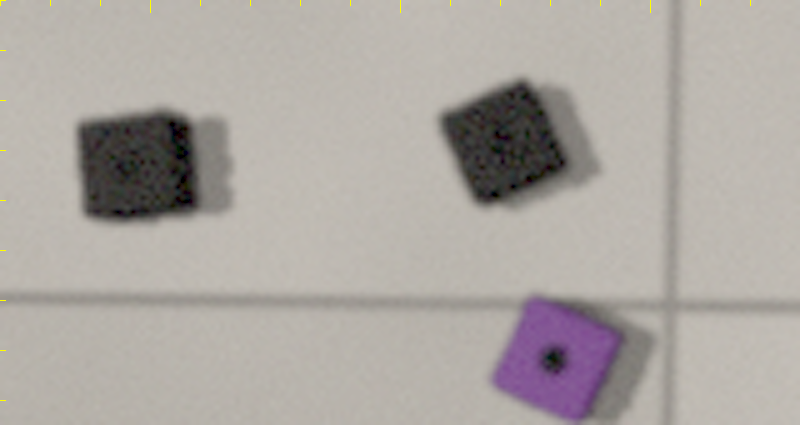

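View pics/t4.png

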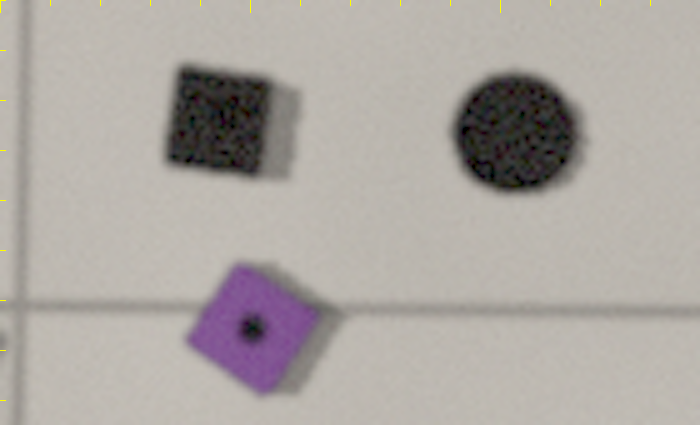

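Run:
```python
from h import *
c=cam("top")
f=lambda o,l:[(o[0]+a/5,o[1]+b/5) for a,b in l]
def sq(n,uv,z):
    P=at(c,uv,z)[:,:2]; print(n,P.round(1).tolist(),"ctr",P.mean(0).round(1),"sides",[np.linalg.norm(P[i]-P[i-1]).round(1) for i in range(4)],"ang",[np.degrees(np.arctan2(*(P[i]-P[i-1])[::-1])).round(1) for i in range(4)])
sq("clamp",f((170,165),[(278,78),(247,248)])+f((310,165),[(452,373),(475,197)]),12)
sq("mid",f((170,255),[(440,117),(525,80),(567,165),(482,205)]),32)
sq("right",f((300,255),[(180,65),(272,80),(258,178),(165,163)]),32)
sq("a",f((170,165),[(375,118),(495,130),(488,235),(370,220)]),44)
sq("anvil",f((170,165),[(330,90),(380,92),(365,208),(313,203)]),55)
sq("posts/trigTop,fixTop",f((310,165),[(378,180),(422,182),(248,170),(292,172)]),115)
print("left",at(c,f((170,255),[(130,167)]),32), "round",at(c,[(403,281)],20),"mug",at(c,[(535,225)],40),"match",at(c,[(163,209)],16))
print("cam",ray(c,[(0,0)])[0])
```

```text
clamp [[649.0, 211.1], [575.5, 220.2], [525.9, -153.4], [600.2, -164.3]] ctr [587.7  28.4] sides [np.float64(378.6), np.float64(74.1), np.float64(376.8), np.float64(75.1)] ang [np.float64(82.6), np.float64(172.9), np.float64(-97.6), np.float64(-8.4)]
mid [[442.1, 131.5], [457.0, 98.4], [423.7, 80.9], [407.7, 113.8]] ctr [432.6 106.2] sides [np.float64(38.7), np.float64(36.4), np.float64(37.7), np.float64(36.6)] ang [np.float64(27.3), np.float64(-65.7), np.float64(-152.3), np.float64(115.9)]
right [[464.1, -22.0], [458.4, -58.4], [419.8, -52.9], [425.4, -16.4]] ctr [441.9 -37.4] sides [np.float64(39.1), np.float64(36.8), np.float64(39.0), np.float64(36.9)] ang [np.float64(-8.2), np.float64(-98.8), np.float64(171.9), np.float64(81.4)]
a [[622.0, 162.7], [617.2, 114.0], [573.7, 115.3], [579.6, 162.8]] ctr [598.1 138.7] sides [np.float64(42.4), np.float64(48.9), np.float64(43.5), np.float64(47.9)] ang [np.float64(-0.2), np.float64(-95.5), np.float64(178.3), np.float64(83.0)]
anvil [[630.1, 178.9], [629.4, 158.8], [581.6, 162.7], [583.5, 183.5]] ctr [606.2 171. ] sides [np.float64(46.8), np.float64(20.1), np.float64(47.9), np.float64(20.8)] ang [np.float64(-5.6), np.float64(-92.1), np.float64(175.4), np.float64(84.8)]
posts/trigTop,fixTop [[578.5, -111.4], [577.9, -127.6], [581.9, -63.8], [581.3, -79.9]] ctr [579.9 -95.7] sides [np.float64(31.6), np.float64(16.1), np.float64(63.9), np.float64(16.2)] ang [np.float64(-95.0), np.float64(-92.2), np.float64(86.4), np.float64(-92.2)]
left [[421.05629564 253.41406567  32.        ]] round [[ 440.58855013 -155.80672995   20.        ]] mug [[ 552.74687369 -419.40474477   40.        ]] match [[585.69270092 337.71114362  16.        ]]
cam [361.62064235 -14.87953887 894.0220881 ]
```

```bash
cat >> h.py <<'E'
from scipy.spatial.transform import Rotation as Ro
def rel(gx,gy,gz,yaw):
    "grasp point target mm, yaw deg -> units of shift/turn from the measured pose"
    s=env.state(); R=Ro.from_euler('xyz',s["tcp_rot"]); Rt=Ro.from_euler('xyz',[np.pi,0,np.radians(yaw)])
    d=R.inv().apply(np.array([gx,gy,gz+171])-s["eef_pos"])/150; r=np.degrees((R.inv()*Rt).as_rotvec())/45
    print("shift",d.round(4),"turn",r.round(4),"| grasp",(s["eef_pos"]+R.apply([0,0,171])).round(1),"yaw",np.degrees(s["tcp_rot"][2]).round(1),"t",round(s["t"],2),"open",round(s["opening"],3),"F",s["ft_force"].round(1))
E
python3 - <<'E'
from h import *
rel(420,250,233,82.5); rel(442,-37,150,82.5)
E
```

```text
shift [-2.3377 -1.8966  0.0042] turn [-4.000e-04  3.000e-04  1.869e+00] | grasp [144.8 607.9 233.5] yaw 166.6 t 0.25 open 0.999 F [ 0.2  0.1 -0.5]
shift [-2.9237 -3.7236  0.5582] turn [-4.000e-04  3.000e-04  1.869e+00] | grasp [144.8 607.9 233.5] yaw 166.6 t 0.25 open 0.999 F [ 0.2  0.1 -0.5]
```

```bash
python3 -m pendant '[{"x":-1,"y":-0.8,"rz":0.93},{"x":-1,"y":-0.8,"rz":0.93},{"x":-1,"y":-0.8,"rz":0.93},{"x":-1,"y":-0.8,"rz":0.93},{"x":-1,"y":-0.8,"rz":0.93}]'
python3 - <<'E'
from h import *
rel(420,250,233,82.5); rel(442,-37,150,82.5)
E
```

```text
shift [-2.3377 -1.8966  0.0042] turn [-4.000e-04  3.000e-04  1.869e+00] | grasp [144.8 607.9 233.5] yaw 166.6 t 0.25 open 0.999 F [ 0.2  0.1 -0.5]
shift [-2.9237 -3.7236  0.5582] turn [-4.000e-04  3.000e-04  1.869e+00] | grasp [144.8 607.9 233.5] yaw 166.6 t 0.25 open 0.999 F [ 0.2  0.1 -0.5]invalid input
```

```bash
python3 -m pendant '[{"x":-1,"y":-0.8,"z":0,"rx":0,"ry":0,"rz":0.93,"jaw":1},{"x":-1,"y":-0.8,"z":0,"rx":0,"ry":0,"rz":0.93,"jaw":1},{"x":-1,"y":-0.8,"z":0,"rx":0,"ry":0,"rz":0.93,"jaw":1},{"x":-1,"y":-0.8,"z":0,"rx":0,"ry":0,"rz":0.93,"jaw":1},{"x":-1,"y":-0.8,"z":0,"rx":0,"ry":0,"rz":0.93,"jaw":1}]'
python3 - <<'E'
from h import *
rel(420,250,233,82.5); rel(442,-37,150,82.5)
E
```

```text
t: 0.88
eef_pos: [263.4, 456.1, 404.9]
tcp_rot: [3.141, -0.0, 2.177]
ft_force: [0.1, 0.1, -0.4]
opening: 0.999
shift [-1.724   0.0752  0.0059] turn [ 3.000e-04 -4.000e-04  9.386e-01] | grasp [263.4 456.2 233.9] yaw 124.7 t 0.88 open 0.999 F [ 0.1  0.1 -0.4]
shift [-3.38   -0.8947  0.5586] turn [ 3.000e-04 -4.000e-04  9.386e-01] | grasp [263.4 456.2 233.9] yaw 124.7 t 0.88 open 0.999 F [ 0.1  0.1 -0.4]
```

```bash
python3 -m pendant '[{"x":-1,"y":0,"z":0,"rx":0,"ry":0,"rz":0.939,"jaw":1},{"x":-1,"y":0,"z":0,"rx":0,"ry":0,"rz":0.939,"jaw":1},{"x":-1,"y":0,"z":0,"rx":0,"ry":0,"rz":0.939,"jaw":1},{"x":-1,"y":0,"z":0,"rx":0,"ry":0,"rz":0.939,"jaw":1},{"x":-1,"y":0,"z":0,"rx":0,"ry":0,"rz":0.939,"jaw":1}]'
python3 - <<'E'
from h import *
rel(440,-30,233,82.5); rel(440,100,233,82.5)
E
```

```text
t: 1.5
eef_pos: [348.3, 333.7, 404.7]
tcp_rot: [-3.142, -0.0, 1.445]
ft_force: [-0.8, 0.5, -0.5]
opening: 1.0
shift [-2.329   0.9109  0.0044] turn [-0.     -0.0001  0.0065] | grasp [348.3 333.8 233.7] yaw 82.8 t 1.5 open 1.0 F [-0.8  0.5 -0.5]
shift [-1.4692  0.8022  0.0045] turn [-0.     -0.0001  0.0065] | grasp [348.3 333.8 233.7] yaw 82.8 t 1.5 open 1.0 F [-0.8  0.5 -0.5]
```

```bash
python3 -m pendant '[{"x":-1,"y":0.8,"z":0,"rx":0,"ry":0,"rz":0.006,"jaw":0.7},{"x":-1,"y":0.8,"z":0,"rx":0,"ry":0,"rz":0.006,"jaw":0.7},{"x":-1,"y":0.8,"z":0,"rx":0,"ry":0,"rz":0.006,"jaw":0.7},{"x":-1,"y":0.8,"z":0,"rx":0,"ry":0,"rz":0.006,"jaw":0.7}]'
python3 - <<'E'
from h import *
rel(440,-30,150,82.5)
c=cam("wrist"); crop(c,"pics/w1.png",0,0,640,480,1); print(ray(c,[(320,240)]))
E
```

```text
t: 2.0
eef_pos: [449.3, 167.0, 404.6]
tcp_rot: [3.141, 0.0, 1.439]
ft_force: [-0.3, 0.0, -0.2]
opening: 0.705
shift [-1.3097  0.1113  0.5574] turn [ 0.0003  0.0001 -0.0012] | grasp [449.3 166.9 233.6] yaw 82.4 t 2.0 open 0.705 F [-0.3  0.  -0.2]
(array([459.41474456, 239.82660882, 384.16427803]), array([[-0.0193679 , -0.27405533, -0.96171359]]))
```

View pics/w1.png

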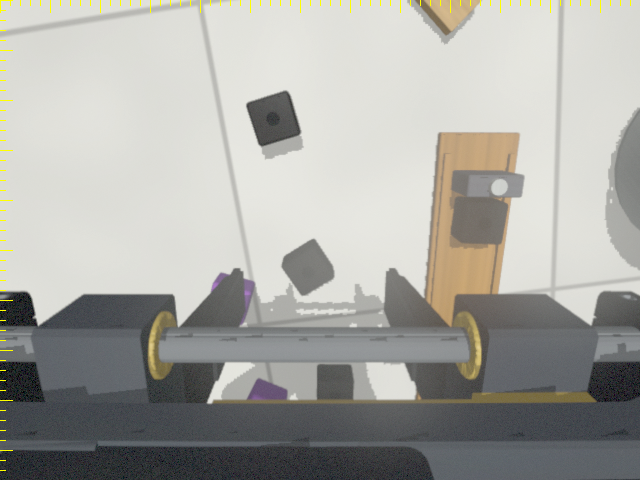

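The wrist view shows black squares at (273,118), (308,267) and (335,380), purple decoys at (235,295) and (267,390), and the anvil and briquette a at (488,185) and (478,220). I'll zoom in to measure.

Run:
```python
from h import *
c=cam("wrist"); crop(c,"pics/w2.png",420,120,120,140,4,.7); crop(c,"pics/w3.png",240,220,130,100,6,.7);crop(c,"pics/w4.png",300,350,70,50,8,.7)
```

```text
(no output)
```

View pics/w2.png

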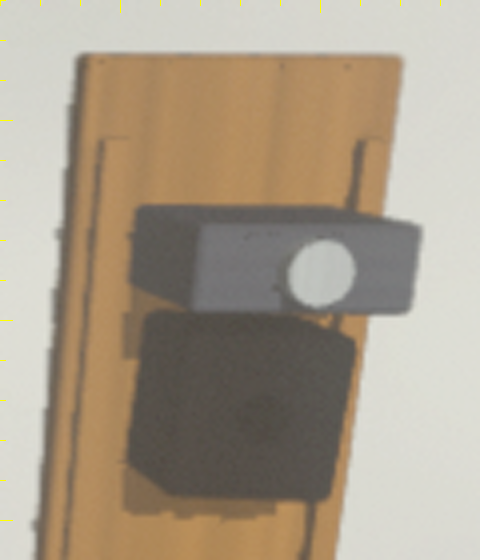

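View pics/w3.png

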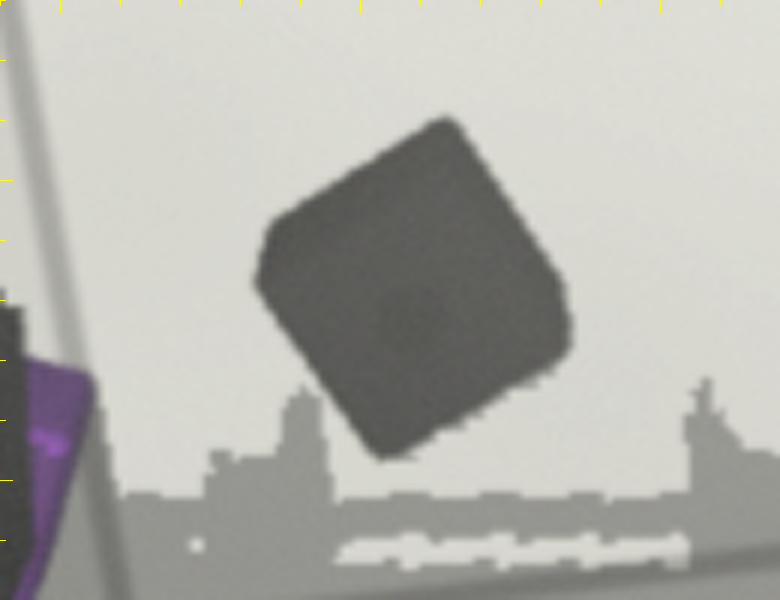

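View pics/w4.png

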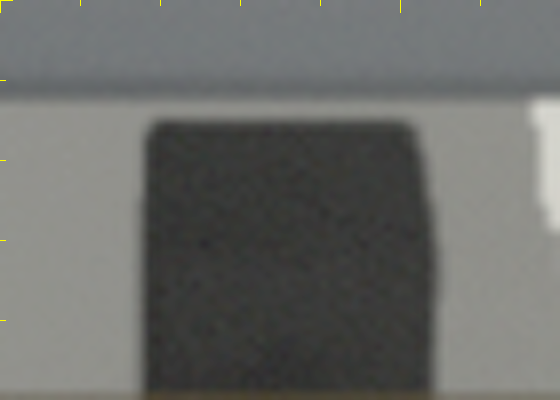

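Run:
```python
from h import *
c=cam("wrist")
f=lambda o,s,l:[(o[0]+a/s,o[1]+b/s) for a,b in l]
def sq(n,uv,z):
    P=at(c,uv,z)[:,:2]; print(n,P.round(1).tolist(),"ctr",P.mean(0).round(1),"sides",[np.linalg.norm(P[i]-P[i-1]).round(1) for i in range(len(P))],"ang",[np.degrees(np.arctan2(*(P[i]-P[i-1])[::-1])).round(1) for i in range(len(P))])
sq("clampend",f((420,120),4,[(80,57),(402,57)]),12)
sq("anviltop",f((420,120),4,[(200,225),(420,228),(410,313),(192,310)]),55)
sq("a",f((420,120),4,[(355,350),(330,500),(177,497)]),44)
sq("a hole",f((420,120),4,[(262,423)]),44)
sq("mid",f((240,220),6,[(255,285),(385,460),(570,345)]),32)
sq("midhole",f((240,220),6,[(411,318)]),32)
sq("right base-far edge",f((300,350),8,[(148,122),(410,122)]),0)
sq("left",[(273,118)],32)
```

```text
clampend [[575.7, 224.1], [651.6, 214.4]] ctr [613.6 219.2] sides [np.float64(76.5), np.float64(76.5)] ang [np.float64(172.7), np.float64(-7.3)]
anviltop [[586.1, 187.8], [633.4, 181.1], [631.4, 162.7], [583.9, 169.5]] ctr [608.7 175.3] sides [np.float64(18.4), np.float64(47.7), np.float64(18.5), np.float64(47.9)] ang [np.float64(83.1), np.float64(-8.1), np.float64(-96.1), np.float64(171.8)]
a [[624.8, 153.1], [619.0, 118.0], [583.5, 123.5]] ctr [609.1 131.5] sides [np.float64(50.8), np.float64(35.5), np.float64(35.9)] ang [np.float64(35.7), np.float64(-99.3), np.float64(171.3)]
a hole [[603.5, 138.7]] ctr [603.5 138.7] sides [np.float64(0.0)] ang [np.float64(0.0)]
mid [[410.9, 118.7], [427.7, 85.4], [460.5, 101.6]] ctr [433.  101.9] sides [np.float64(52.5), np.float64(37.3), np.float64(36.7)] ang [np.float64(161.0), np.float64(-63.3), np.float64(26.4)]
midhole [[435.3, 109.7]] ctr [435.3 109.7] sides [np.float64(0.0)] ang [np.float64(0.0)]
right base-far edge [[429.5, -15.7], [466.8, -20.7]] ctr [448.1 -18.2] sides [np.float64(37.7), np.float64(37.7)] ang [np.float64(172.4), np.float64(-7.6)]
left [[423.8, 258.1]] ctr [423.8 258.1] sides [np.float64(0.0)] ang [np.float64(0.0)]
```

```bash
python3 -m pendant '[{"x":-1,"y":0.1,"z":0.3,"rx":0,"ry":0,"rz":0,"jaw":0.7},{"x":-1,"y":0.1,"z":0.3,"rx":0,"ry":0,"rz":0,"jaw":0.7},{"x":-1,"y":0.1,"z":0.3,"rx":0,"ry":0,"rz":0,"jaw":0.7},{"x":-1,"y":0.1,"z":0.3,"rx":0,"ry":0,"rz":0,"jaw":0.7}]'
python3 - <<'E'
from h import *
rel(443,-37,110,82.5)
c=cam("wrist"); crop(c,"pics/w5.png",0,0,640,480,1,.7)
E
```

```text
t: 2.65
eef_pos: [442.1, 18.3, 359.3]
tcp_rot: [-3.14, -0.0, 1.437]
ft_force: [0.7, 0.0, 0.2]
opening: 0.698
shift [-0.3648  0.0557  0.5216] turn [-0.0015 -0.0001 -0.0036] | grasp [441.9  18.4 188.3] yaw 82.3 t 2.65 open 0.698 F [0.7 0.  0.2]
```

View pics/w5.png

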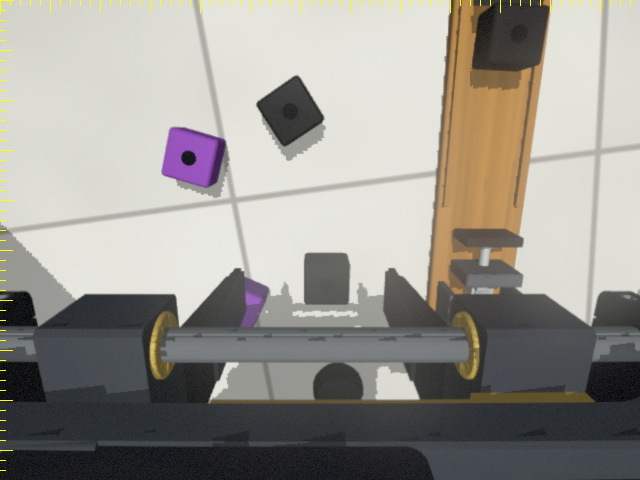

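Run:
```python
from h import *
c=cam("wrist"); crop(c,"pics/w6.png",290,245,75,70,8,.7); crop(c,"pics/w7.png",440,200,100,100,6,.7)
print(at(c,[(326,283),(290,111)],32).round(1), at(c,[(518,33)],44).round(1))
```

```text
[[446.2 -34.4  32. ]
 [436.4 109.5  32. ]] [[604. 140.  44.]]
```

View pics/w6.png

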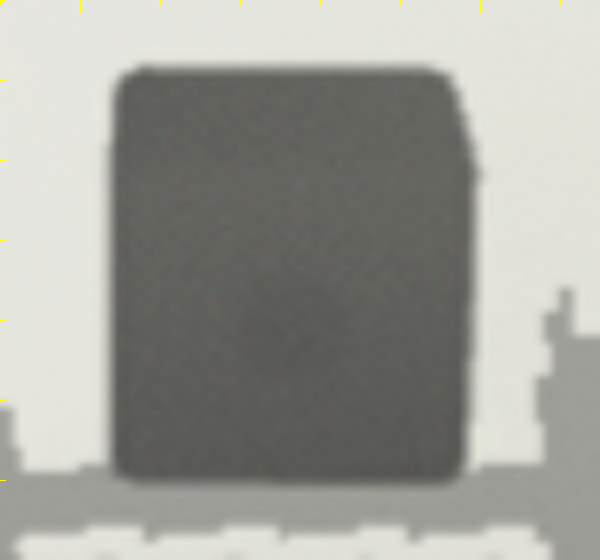

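View pics/w7.png

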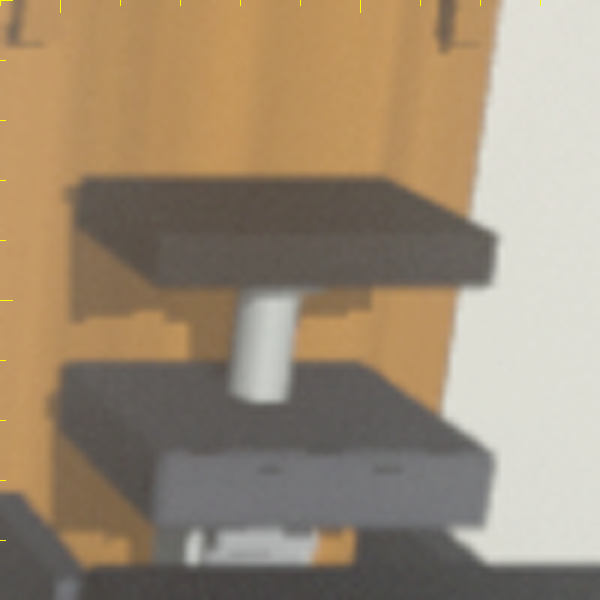

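Run:
```python
from h import *
c=cam("wrist")
print(at(c,[(326.5,285.2)],32).round(1)); P=at(c,[(466.5,239.3),(522.8,239.3)],46);print(P.round(1),P.mean(0))
u=np.array([.1305,.9914]);v=np.array([-.9914,.1305])
pf=P.mean(0)[:2]; o=pf+50*u
for n,p in dict(anvil_w=(608.7,175.3),end_w=(613.6,219.2),a=(604,139.5)).items():
    d=np.array(p)-o; print(n,"clampx",d@u,"y",d@v)
```

```text
[[446.6 -36.1  32. ]]
[[562.8  -6.   46. ]
 [607.8 -12.   46. ]] [585.28775561  -8.98475679  46.        ]
anvil_w clampx 135.75999527831036 y 0.838261670396189
end_w clampx 179.92190527831033 y 1.7093516703962088
a clampx 99.65452527831036 y 0.8259416703962356
```

```bash
python3 - <<'E'
from h import *
rel(446,-36,60,82.5);rel(446,-36,26,82.5)
E
python3 -m pendant '[{"x":-0.362,"y":0.036,"z":0.5,"rx":0,"ry":0,"rz":0,"jaw":0.7},{"x":-0.362,"y":0.036,"z":0.8,"rx":0,"ry":0,"rz":0,"jaw":0.7},{"x":-0.362,"y":0.036,"z":0.85,"rx":0,"ry":0,"rz":0,"jaw":0.7},{"x":-0.362,"y":0.036,"z":0.85,"rx":0,"ry":0,"rz":0,"jaw":0.7}]'
python3 - <<'E'
from h import *
rel(446,-36,26,82.5)
c=cam("wrist"); crop(c,"pics/w8.png",0,0,640,480,1,.7);c=cam("top"); crop(c,"pics/t8.png",290,220,150,100,5,.5)
E
```

```text
shift [-0.3651  0.0729  0.8599] turn [ 0.0005 -0.0003 -0.0022] | grasp [442.4  19.7 189. ] yaw 82.4 t 2.8 open 0.701 F [-1.   0.4  0.3]
shift [-0.3652  0.0728  1.0866] turn [ 0.0005 -0.0003 -0.0022] | grasp [442.4  19.7 189. ] yaw 82.4 t 2.8 open 0.701 F [-1.   0.4  0.3]
t: 3.3
eef_pos: [440.6, -35.3, 231.5]
tcp_rot: [-3.139, -0.0, 1.437]
ft_force: [-0.2, -0.4, 0.9]
opening: 0.699
shift [-2.000e-04  3.700e-02  2.296e-01] turn [-0.0028 -0.0005 -0.0034] | grasp [440.2 -35.1  60.5] yaw 82.3 t 3.3 open 0.699 F [-0.2 -0.4  0.9]
```

View pics/w8.png

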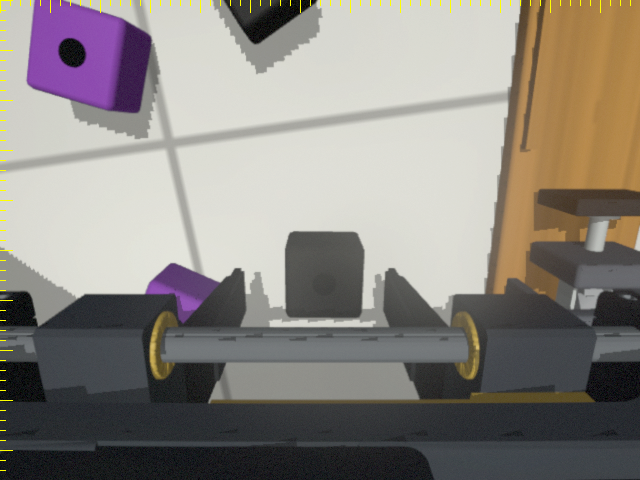

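View pics/t8.png

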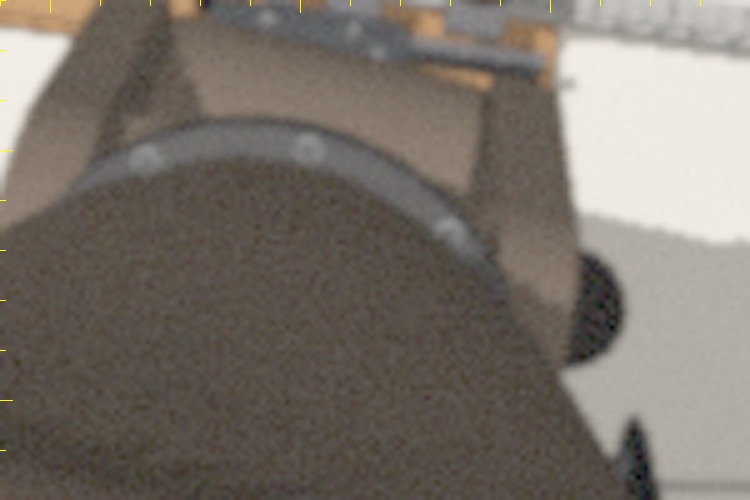

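Run:
```python
from h import *
c=cam("wrist"); print(at(c,[(324,285)],32).round(1))
rel(445.5,-36,26,82.5)
```

```text
[[446.4 -37.7  32. ]]
shift [0.0006 0.0316 0.2416] turn [ 0.0023  0.0001 -0.0038] | grasp [441.  -35.5  62.2] yaw 82.3 t 3.45 open 0.702 F [-0.8 -0.9 -0.2]
```

```bash
python3 -m pendant '[{"x":-0.007,"y":0.034,"z":0.1,"rx":0,"ry":0,"rz":0,"jaw":0.7},{"x":-0.007,"y":0.034,"z":0.23,"rx":0,"ry":0,"rz":0,"jaw":0.7},{"x":-0.007,"y":0.034,"z":0.235,"rx":0,"ry":0,"rz":0,"jaw":0.7},{"x":-0.007,"y":0.034,"z":0.235,"rx":0,"ry":0,"rz":0,"jaw":0.3},{"x":-0.007,"y":0.034,"z":0.235,"rx":0,"ry":0,"rz":0,"jaw":0.3},{"x":-0.007,"y":0.034,"z":0.235,"rx":0,"ry":0,"rz":0,"jaw":0.3},{"x":-0.007,"y":0.034,"z":0.235,"rx":0,"ry":0,"rz":0,"jaw":0.3}]'
python3 - <<'E'
from h import *
rel(445.5,-36,26,82.5)
E
```

```text
t: 4.32
eef_pos: [445.4, -38.0, 197.4]
tcp_rot: [3.141, -0.0, 1.435]
ft_force: [0.2, -0.1, 5.0]
opening: 0.421
shift [ 0.0134 -0.0009  0.0024] turn [ 0.001 -0.    -0.006] | grasp [445.5 -38.   26.4] yaw 82.2 t 4.33 open 0.421 F [ 0.2 -0.1  5. ]
```

```bash
python3 -m pendant '[{"x":0,"y":0,"z":-0.3,"rx":0,"ry":0,"rz":0,"jaw":0.3},{"x":0,"y":0,"z":-0.55,"rx":0,"ry":0,"rz":0,"jaw":0.3},{"x":0,"y":0,"z":-0.55,"rx":0,"ry":0,"rz":0,"jaw":0.3},{"x":0,"y":0,"z":-0.55,"rx":0,"ry":0,"rz":0,"jaw":0.3}]'
python3 - <<'E'
from h import *
rel(598,96,90,82.5)
E
```

```text
t: 4.82
eef_pos: [445.1, -38.0, 279.1]
tcp_rot: [-3.141, -0.0, 1.435]
ft_force: [-0.2, -0.3, -1.6]
opening: 0.416
shift [1.0228 0.8895 0.1204] turn [-0.0002 -0.0001 -0.006 ] | grasp [445.  -37.9 108.1] yaw 82.2 t 4.83 open 0.416 F [-0.2 -0.3 -1.6]
```

```bash
python3 -m pendant '[{"x":0.4,"y":0.35,"z":0,"rx":0,"ry":0,"rz":-0.006,"jaw":0.3},{"x":0.8,"y":0.7,"z":0,"rx":0,"ry":0,"rz":-0.006,"jaw":0.3},{"x":1,"y":0.89,"z":0,"rx":0,"ry":0,"rz":-0.006,"jaw":0.3},{"x":1,"y":0.89,"z":0,"rx":0,"ry":0,"rz":-0.006,"jaw":0.3},{"x":1,"y":0.89,"z":0,"rx":0,"ry":0,"rz":-0.006,"jaw":0.3},{"x":1,"y":0.89,"z":0,"rx":0,"ry":0,"rz":-0.006,"jaw":0.3}]'
python3 - <<'E'
from h import *
rel(598,96,38,82.5)
c=cam("wrist"); crop(c,"pics/w9.png",0,0,640,480,1,.7)
c=cam("side"); crop(c,"pics/s9.png",200,170,200,200,4,.5)
E
```

```text
t: 5.58
eef_pos: [597.0, 91.7, 278.7]
tcp_rot: [-3.14, 0.0, 1.439]
ft_force: [0.0, -0.3, -0.7]
opening: 0.419
shift [0.0294 0.0039 0.4649] turn [-0.0025  0.0005 -0.0009] | grasp [596.6  91.7 107.7] yaw 82.5 t 5.58 open 0.419 F [ 0.  -0.3 -0.7]
```

View pics/w9.png

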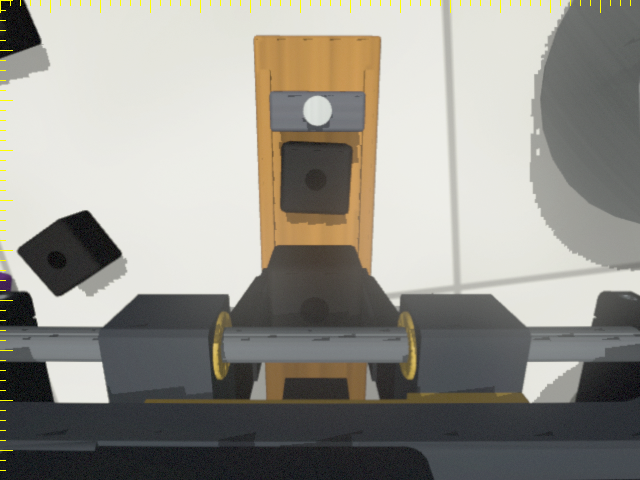

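View pics/s9.png

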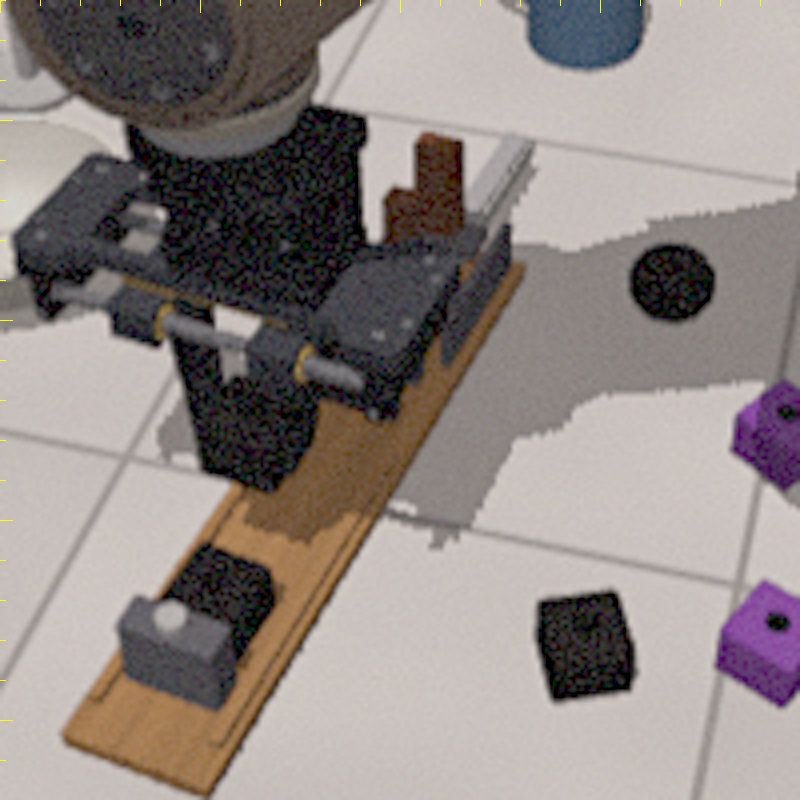

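Run:
```python
from h import *
c=cam("wrist")
u=np.array([.1305,.9914]);v=np.array([-.9914,.1305]);o=np.array([590.8,40.7])
for n,p,z in [("anvilback",(317,92),55),("anvilfront",(317,131),55),("a front",(317,142.5),44),("a back",(315,212.5),44),("a hole",(316,179),44),("held hole",(315,310),114),("held front edge",(313,246),82),("end",(318,36.5),12),("lips L",(271,150),17),("lips R",(364,150),17),("mid hole",(57,260),32)]:
    q=at(c,[p],z)[0,:2]; d=q-o; print(n,q.round(1),"clamp",(d@u).round(1),(d@v).round(1))
s=env.state();d=s["eef_pos"][:2]-o;print("tcp clamp",d@u,d@v)
```

```text
anvilback [611.3 183.3] clamp 144.0 -1.8
anvilfront [608.9 164.5] clamp 125.1 -1.8
a front [608.2 158.5] clamp 119.0 -1.9
a back [602.  119.9] clamp 80.0 -0.8
a hole [605.1 138.8] clamp 99.1 -1.4
held hole [598.4  93.5] clamp 53.3 -0.7
held front edge [599.9 111.5] clamp 71.4 0.2
end [616.7 217.8] clamp 178.9 -2.6
lips L [579.5 157. ] clamp 113.8 26.4
lips R [636.6 149.4] clamp 113.8 -31.2
mid hole [436.6 108.5] clamp 47.1 161.7
tcp clamp 51.4037181206434 0.1642811848403257
```

```bash
python3 -m pendant '[{"x":0.02,"y":0.007,"z":0.2,"rx":0,"ry":0,"rz":0,"jaw":0.3},{"x":0.02,"y":0.007,"z":0.38,"rx":0,"ry":0,"rz":0,"jaw":0.3},{"x":0.02,"y":0.007,"z":0.44,"rx":0,"ry":0,"rz":0,"jaw":0.3},{"x":0.02,"y":0.007,"z":0.455,"rx":0,"ry":0,"rz":0,"jaw":0.3},{"x":0.02,"y":0.007,"z":0.455,"rx":0,"ry":0,"rz":0,"jaw":0.3},{"x":0.02,"y":0.007,"z":0.455,"rx":0,"ry":0,"rz":0,"jaw":0.3}]'
python3 - <<'E'
from h import *
rel(598,96,38,82.5)
E
```

```text
t: 6.48
eef_pos: [599.4, 95.4, 212.1]
tcp_rot: [3.14, -0.0, 1.44]
ft_force: [0.2, -0.2, -0.1]
opening: 0.416
shift [ 0.0027 -0.0098  0.0206] turn [ 0.0017 -0.0004  0.    ] | grasp [599.6  95.4  41.1] yaw 82.5 t 6.47 open 0.416 F [ 0.2 -0.2 -0.1]
```

```bash
python3 -m pendant '[{"x":0,"y":0,"z":0.016,"rx":0,"ry":0,"rz":0,"jaw":0.3},{"x":0,"y":0,"z":0.016,"rx":0,"ry":0,"rz":0,"jaw":0.3}]'
python3 - <<'E'
from h import *
rel(598,96,38,82.5)
c=cam("wrist"); crop(c,"pics/w10.png",0,0,640,480,1,.7)
E
```

```text
t: 6.72
eef_pos: [599.4, 95.5, 209.3]
tcp_rot: [3.141, -0.0, 1.44]
ft_force: [-0.7, -0.4, 4.3]
opening: 0.419
shift [ 0.0023 -0.0097  0.0023] turn [ 0.0012 -0.0003  0.    ] | grasp [599.6  95.5  38.3] yaw 82.5 t 6.72 open 0.419 F [-0.7 -0.4  4.3]
```

View pics/w10.png

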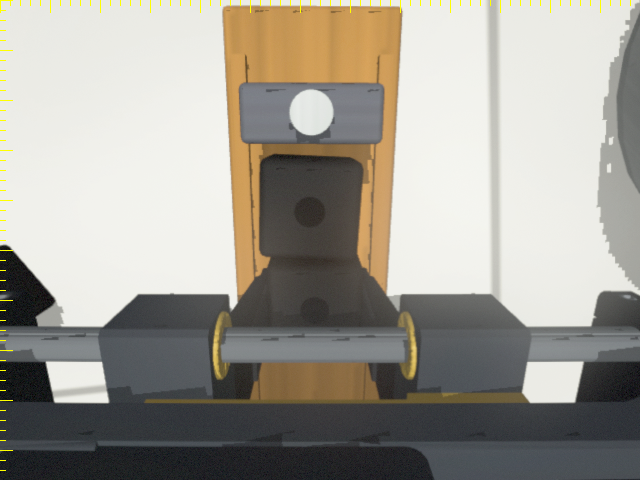

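The held briquette sits at (315,300), right behind a at (310,212), and has touched the bed at 4 N. I'll release it and lift.

```bash
python3 -m pendant '[{"x":0,"y":0,"z":0,"rx":0,"ry":0,"rz":0,"jaw":0.55},{"x":0,"y":0,"z":0,"rx":0,"ry":0,"rz":0,"jaw":0.55},{"x":0,"y":0,"z":-0.2,"rx":0,"ry":0,"rz":0,"jaw":0.55},{"x":0,"y":0,"z":-0.5,"rx":0,"ry":0,"rz":0,"jaw":0.7},{"x":0,"y":0,"z":-0.6,"rx":0,"ry":0,"rz":0,"jaw":0.7},{"x":0,"y":0,"z":-0.6,"rx":0,"ry":0,"rz":0,"jaw":0.7}]'
python3 - <<'E'
from h import *
rel(435.8,108.5,100,116)
rel(435.8,108.5,100,26.5)
print(env.state()["joints"])
c=cam("wrist"); crop(c,"pics/w11.png",0,0,640,480,1,.7)
E
```

```text
t: 7.52
eef_pos: [599.2, 95.4, 299.2]
tcp_rot: [3.14, -0.0, 1.44]
ft_force: [0.8, 0.2, -0.7]
opening: 0.696
shift [-0.0558 -1.0917  0.1867] turn [ 1.700e-03  1.000e-04 -7.444e-01] | grasp [599.4  95.4 128.2] yaw 82.5 t 7.53 open 0.696 F [ 0.8  0.2 -0.7]
shift [-0.0558 -1.0917  0.1867] turn [ 1.3000e-03 -1.2000e-03  1.2445e+00] | grasp [599.4  95.4 128.2] yaw 82.5 t 7.53 open 0.696 F [ 0.8  0.2 -0.7]
[4.90861002e-02 5.85144527e-01 1.71094937e+00 1.12541290e-04
 8.44176168e-01 1.79847827e-01]
```

View pics/w11.png

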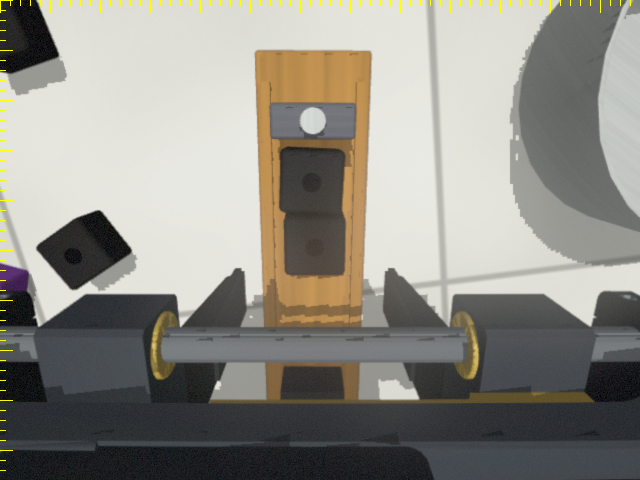

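```bash
python3 -m pendant '[{"x":-0.02,"y":-0.3,"z":0,"rx":0,"ry":0,"rz":-0.2,"jaw":0.65},{"x":-0.04,"y":-0.7,"z":0,"rx":0,"ry":0,"rz":-0.4,"jaw":0.65},{"x":-0.056,"y":-1,"z":0,"rx":0,"ry":0,"rz":-0.6,"jaw":0.65},{"x":-0.056,"y":-1,"z":0,"rx":0,"ry":0,"rz":-0.744,"jaw":0.65},{"x":-0.056,"y":-1,"z":0,"rx":0,"ry":0,"rz":-0.744,"jaw":0.65},{"x":-0.056,"y":-1,"z":0,"rx":0,"ry":0,"rz":-0.744,"jaw":0.65}]'
python3 - <<'E'
from h import *
rel(436,108.5,60,116)
c=cam("wrist"); crop(c,"pics/w12.png",0,0,640,480,1,.7)
E
```

```text
t: 8.32
eef_pos: [449.8, 106.6, 298.1]
tcp_rot: [-3.141, -0.0, 2.022]
ft_force: [0.4, 0.5, 0.4]
opening: 0.649
shift [ 0.0512 -0.0768  0.4475] turn [-0.0012 -0.0006 -0.0038] | grasp [449.6 106.6 127.1] yaw 115.8 t 8.32 open 0.649 F [0.4 0.5 0.4]
```

View pics/w12.png

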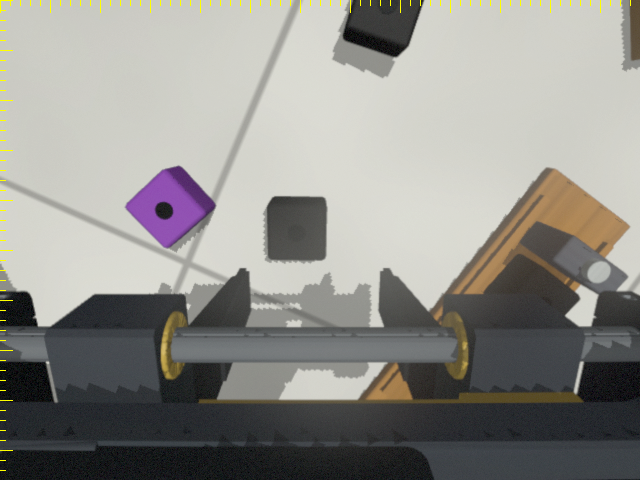

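Run:
```python
from h import *
c=cam("wrist"); print(at(c,[(297,232),(164,211)],32).round(1)); print(at(c,[(268,260),(326,261)],32))
```

```text
[[436.1 109.6  32. ]
 [351.4  84.3  32. ]]
[[426.75864259  83.24229597  32.        ]
 [462.46871457  99.80307255  32.        ]]
```

```bash
python3 -m pendant '[{"x":0.054,"y":-0.075,"z":0.2,"rx":0,"ry":0,"rz":0.01,"jaw":0.62},{"x":0.054,"y":-0.075,"z":0.45,"rx":0,"ry":0,"rz":0.01,"jaw":0.62},{"x":0.054,"y":-0.075,"z":0.45,"rx":0,"ry":0,"rz":0.01,"jaw":0.62},{"x":0.054,"y":-0.075,"z":0.45,"rx":0,"ry":0,"rz":0.01,"jaw":0.62}]'
python3 - <<'E'
from h import *
rel(436,109,26,115.5)
c=cam("wrist"); crop(c,"pics/w13.png",0,0,640,480,1,.7)
E
```

```text
t: 8.93
eef_pos: [436.2, 109.0, 232.0]
tcp_rot: [3.141, 0.0, 2.016]
ft_force: [0.8, 0.2, 0.1]
opening: 0.625
shift [ 0.0007 -0.0015  0.2333] turn [ 0.0004  0.0001 -0.0001] | grasp [436.3 109.   61. ] yaw 115.5 t 8.93 open 0.625 F [0.8 0.2 0.1]
```

View pics/w13.png

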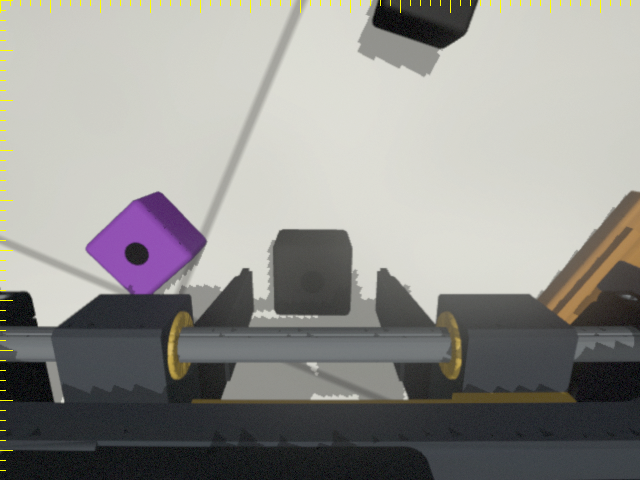

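The briquette is centred between the fingers at (313,275), with its sides square to them. The gripper clears the purple decoy.

```bash
python3 -m pendant '[{"x":0,"y":-0.002,"z":0.15,"rx":0,"ry":0,"rz":0,"jaw":0.62},{"x":0,"y":-0.002,"z":0.233,"rx":0,"ry":0,"rz":0,"jaw":0.62},{"x":0,"y":-0.002,"z":0.233,"rx":0,"ry":0,"rz":0,"jaw":0.62},{"x":0,"y":-0.002,"z":0.233,"rx":0,"ry":0,"rz":0,"jaw":0.3},{"x":0,"y":-0.002,"z":0.233,"rx":0,"ry":0,"rz":0,"jaw":0.3},{"x":0,"y":-0.002,"z":0.233,"rx":0,"ry":0,"rz":0,"jaw":0.3},{"x":0,"y":0,"z":0.05,"rx":0,"ry":0,"rz":0,"jaw":0.3},{"x":0,"y":0,"z":-0.3,"rx":0,"ry":0,"rz":0,"jaw":0.3},{"x":0,"y":0,"z":-0.3,"rx":0,"ry":0,"rz":0,"jaw":0.3}]'
python3 - <<'E'
from h import *
rel(594,52,107,82.5)
E
```

```text
t: 10.1
eef_pos: [436.0, 109.1, 279.1]
tcp_rot: [3.136, 0.002, 2.016]
ft_force: [-0.3, 0.2, -0.6]
opening: 0.418
shift [-0.7973  0.7861  0.0132] turn [7.700e-03 3.000e-04 7.341e-01] | grasp [437.1 109.2 108.1] yaw 115.5 t 10.1 open 0.418 F [-0.3  0.2 -0.6]
```

```bash
python3 -m pendant '[{"x":-0.2,"y":0.2,"z":0,"rx":0,"ry":0,"rz":0.2,"jaw":0.3},{"x":-0.4,"y":0.4,"z":0,"rx":0,"ry":0,"rz":0.4,"jaw":0.3},{"x":-0.6,"y":0.6,"z":0,"rx":0,"ry":0,"rz":0.6,"jaw":0.3},{"x":-0.79,"y":0.786,"z":0,"rx":0,"ry":0,"rz":0.734,"jaw":0.3},{"x":-0.79,"y":0.786,"z":0,"rx":0,"ry":0,"rz":0.734,"jaw":0.3},{"x":-0.79,"y":0.786,"z":0,"rx":0,"ry":0,"rz":0.734,"jaw":0.3},{"x":-0.79,"y":0.786,"z":0,"rx":0,"ry":0,"rz":0.734,"jaw":0.3}]'
python3 - <<'E'
from h import *
rel(594,52,38,82.5)
c=cam("wrist"); crop(c,"pics/w14.png",0,0,640,480,1,.7)
E
```

```text
t: 10.98
eef_pos: [592.5, 53.3, 276.0]
tcp_rot: [-3.14, 0.0, 1.441]
ft_force: [0.0, -0.6, -0.4]
opening: 0.418
shift [-0.0071  0.0118  0.4465] turn [-0.0014  0.      0.0015] | grasp [592.3  53.3 105. ] yaw 82.6 t 10.97 open 0.418 F [ 0.  -0.6 -0.4]
```

View pics/w14.png

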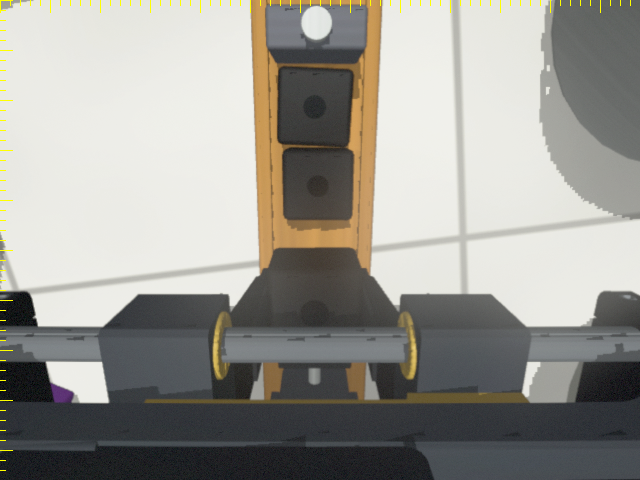

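Run:
```python
from h import *
c=cam("wrist")
u=np.array([.1305,.9914]);v=np.array([-.9914,.1305]);o=np.array([592.6,40.5])
for n,p,z in [("anvilfront",(317,49),55),("a hole",(315,106),44),("b2 front",(318,149),44),("b2 back",(317,219.5),44),("b2 hole",(318,186),44),("held hole",(315,312),111),("held front",(315,249),79)]:
    q=at(c,[p],z)[0,:2]; d=q-o; print(n,q.round(1),"clamp",(d@u).round(1),(d@v).round(1))
s=env.state();d=s["eef_pos"][:2]-o;print("tcp clamp",d@u,d@v)
```

```text
anvilfront [609.  164.2] clamp 124.8 -0.1
a hole [604.8 139. ] clamp 99.3 0.8
b2 front [603.6 116.8] clamp 77.1 -0.9
b2 back [598.1  78.1] clamp 38.0 -0.5
b2 hole [601.1  96.9] clamp 57.0 -1.0
held hole [593.7  54.4] clamp 13.9 0.7
held front [596.   71.7] clamp 31.3 0.7
tcp clamp 12.685287538070916 1.5318813742814383
```

```bash
python3 -m pendant '[{"x":0,"y":0.006,"z":0.2,"rx":0,"ry":0,"rz":0,"jaw":0.3},{"x":0,"y":0.006,"z":0.38,"rx":0,"ry":0,"rz":0,"jaw":0.3},{"x":0,"y":0.006,"z":0.42,"rx":0,"ry":0,"rz":0,"jaw":0.3},{"x":0,"y":0.006,"z":0.435,"rx":0,"ry":0,"rz":0,"jaw":0.3},{"x":0,"y":0.006,"z":0.435,"rx":0,"ry":0,"rz":0,"jaw":0.3}]'
python3 - <<'E'
from h import *
rel(594,52,38,82.5)
c=cam("wrist"); crop(c,"pics/w15.png",0,0,640,480,1,.7)
E
```

```text
t: 11.7
eef_pos: [594.3, 52.9, 211.9]
tcp_rot: [3.14, -0.0, 1.44]
ft_force: [0.1, -0.9, -0.9]
opening: 0.419
shift [-0.0061 -0.0013  0.0193] turn [ 0.0015 -0.0003  0.0003] | grasp [594.5  52.9  40.9] yaw 82.5 t 11.7 open 0.419 F [ 0.1 -0.9 -0.9]
```

View pics/w15.png

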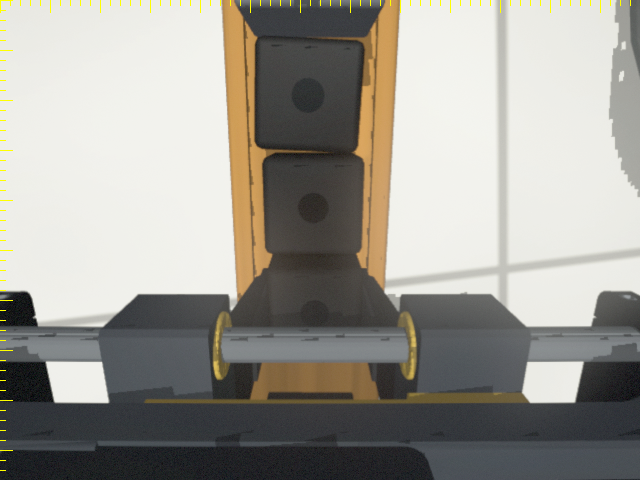

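All three are in line, with holes at (308,95), (313,207) and (314,312). I'll seat this one, release it and rise.

```bash
python3 -m pendant '[{"x":0,"y":0,"z":0.016,"rx":0,"ry":0,"rz":0,"jaw":0.3},{"x":0,"y":0,"z":0.016,"rx":0,"ry":0,"rz":0,"jaw":0.3},{"x":0,"y":0,"z":0.016,"rx":0,"ry":0,"rz":0,"jaw":0.55},{"x":0,"y":0,"z":0.016,"rx":0,"ry":0,"rz":0,"jaw":0.55},{"x":0,"y":0,"z":-0.2,"rx":0,"ry":0,"rz":0,"jaw":0.55},{"x":0,"y":0,"z":-0.5,"rx":0,"ry":0,"rz":0,"jaw":0.6},{"x":0,"y":0,"z":-0.9,"rx":0,"ry":0,"rz":0,"jaw":0.6},{"x":0,"y":0,"z":-1,"rx":0,"ry":0,"rz":0,"jaw":0.6},{"x":0,"y":0,"z":-1,"rx":0,"ry":0,"rz":0,"jaw":0.6}]'
python3 - <<'E'
from h import *
rel(594,52,190,82.5)
u=np.array([.1305,.9914]);o=np.array([592.6,40.5]);p=o-161*u;print(p); rel(*p,190,82.5)
c=cam("wrist"); crop(c,"pics/w16.png",0,0,640,480,1,.7)
c=cam("side"); crop(c,"pics/s16.png",200,170,200,200,4,.5)
c=cam("top"); crop(c,"pics/t16.png",200,165,200,80,4,.5)
E
```

```text
t: 12.88
eef_pos: [594.0, 52.8, 361.6]
tcp_rot: [3.14, -0.0, 1.44]
ft_force: [0.6, -0.9, 0.7]
opening: 0.6
shift [-0.0051  0.0009  0.004 ] turn [ 0.0019 -0.0003  0.    ] | grasp [594.2  52.8 190.6] yaw 82.5 t 12.88 open 0.6 F [ 0.6 -0.9  0.7]
[ 571.5895 -119.1154]
shift [-1.1556  0.0016  0.0037] turn [ 0.0019 -0.0003  0.    ] | grasp [594.2  52.8 190.6] yaw 82.5 t 12.88 open 0.6 F [ 0.6 -0.9  0.7]
```

View pics/w16.png

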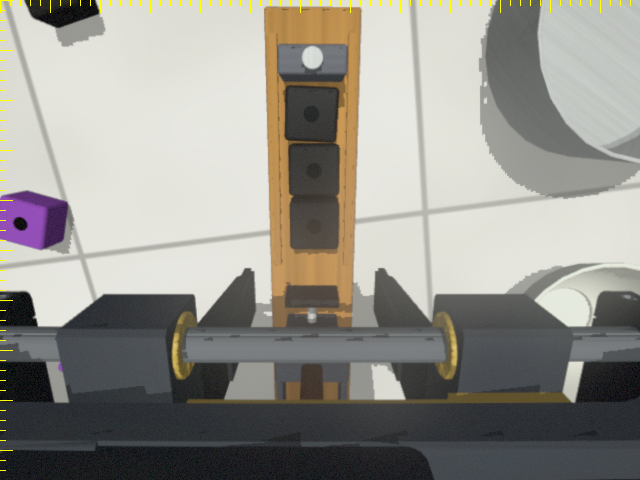

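View pics/s16.png

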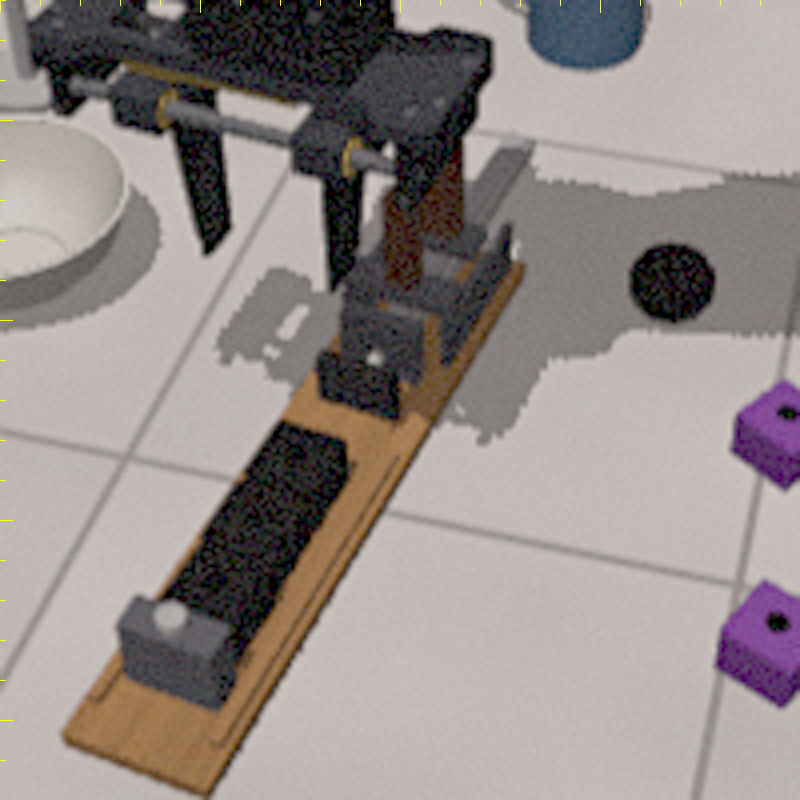

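```bash
python3 -m pendant '[{"x":-0.4,"y":0,"z":0,"rx":0,"ry":0,"rz":0,"jaw":0.6},{"x":-0.8,"y":0,"z":0,"rx":0,"ry":0,"rz":0,"jaw":0.6},{"x":-1,"y":0,"z":0,"rx":0,"ry":0,"rz":0,"jaw":0.6},{"x":-1,"y":0,"z":0,"rx":0,"ry":0,"rz":0,"jaw":0.6}]'
python3 - <<'E'
from h import *
rel(571.6,-119.1,180,82.5)
c=cam("wrist"); crop(c,"pics/w17.png",0,0,640,480,1,.7)
E
```

```text
t: 13.52
eef_pos: [574.4, -97.8, 359.5]
tcp_rot: [-3.139, -0.0, 1.437]
ft_force: [-1.0, 1.0, 0.5]
opening: 0.601
shift [-0.1435  0.0009  0.0565] turn [-0.0031 -0.0005 -0.0038] | grasp [574.  -97.6 188.5] yaw 82.3 t 13.53 open 0.601 F [-1.   1.   0.5]
```

View pics/w17.png

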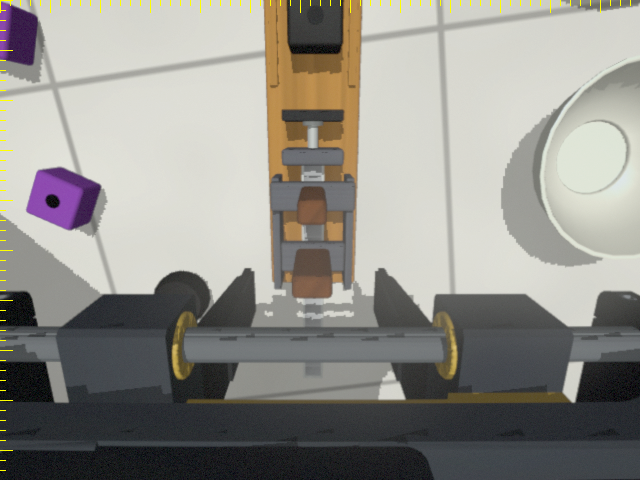

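Run:
```python
from h import *
c=cam("wrist"); crop(c,"pics/w18.png",260,90,110,220,3,.6)
u=np.array([.1305,.9914]);v=np.array([-.9914,.1305]);o=np.array([592.6,40.5])
for n,p,z in [("trig top",(312.5,287),116),("fix top",(312.5,210),115),("pad front",(313,110.5),46)]:
    q=at(c,[p],z)[0,:2]; d=q-o; print(n,q.round(1),"clamp",(d@u).round(1),(d@v).round(1))
rel(571.6,-119.1,103,82.5)
```

```text
trig top [ 571.  -116.9] clamp -158.8 0.9
fix top [577.5 -68.2] clamp -109.8 0.8
pad front [585.5  -8.6] clamp -49.6 0.7
shift [-0.1577  0.0016  0.573 ] turn [-0.0024 -0.0007 -0.0007] | grasp [574.3 -95.5 189. ] yaw 82.5 t 13.62 open 0.602 F [-0.8  0.2 -0.5]
```

View pics/w18.png

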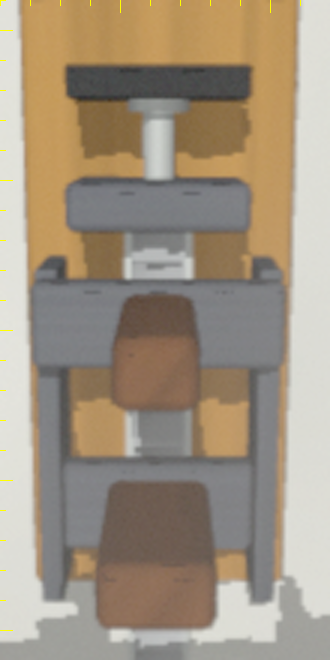

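```bash
python3 -m pendant '[{"x":-0.153,"y":0,"z":0.2,"rx":0,"ry":0,"rz":0,"jaw":0.6},{"x":-0.153,"y":0,"z":0.4,"rx":0,"ry":0,"rz":0,"jaw":0.6},{"x":-0.153,"y":0,"z":0.5,"rx":0,"ry":0,"rz":0,"jaw":0.6},{"x":-0.153,"y":0,"z":0.56,"rx":0,"ry":0,"rz":0,"jaw":0.6},{"x":-0.153,"y":0,"z":0.56,"rx":0,"ry":0,"rz":0,"jaw":0.6}]'
python3 - <<'E'
from h import *
rel(571.2,-118.3,103,82.5)
c=cam("wrist"); crop(c,"pics/w19.png",0,0,640,480,1,.7)
E
```

```text
t: 14.25
eef_pos: [571.8, -118.2, 277.0]
tcp_rot: [-3.141, -0.0, 1.441]
ft_force: [0.2, 0.8, 0.8]
opening: 0.604
shift [-0.0013 -0.0038  0.0199] turn [-0.0004 -0.0002  0.0009] | grasp [ 571.8 -118.1  106. ] yaw 82.5 t 14.25 open 0.604 F [0.2 0.8 0.8]
```

View pics/w19.png

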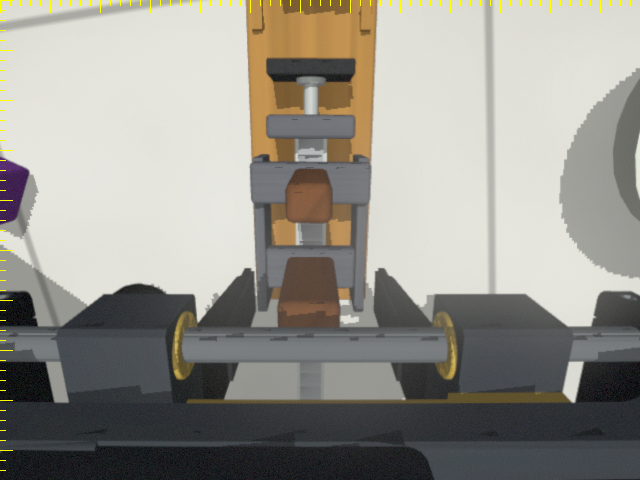

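```bash
python3 -m pendant '[{"x":0,"y":-0.003,"z":0.015,"rx":0,"ry":0,"rz":0,"jaw":0.6},{"x":0,"y":-0.003,"z":0.015,"rx":0,"ry":0,"rz":0,"jaw":0.1},{"x":0,"y":-0.003,"z":0.015,"rx":0,"ry":0,"rz":0,"jaw":0.1},{"x":0,"y":-0.003,"z":0.015,"rx":0,"ry":0,"rz":0,"jaw":0.1},{"x":0,"y":-0.003,"z":0.015,"rx":0,"ry":0,"rz":0,"jaw":0.1},{"x":0,"y":-0.003,"z":0.015,"rx":0,"ry":0,"rz":0,"jaw":0.1}]'
python3 - <<'E'
from h import *
rel(571.2,-118.3,103,82.5)
E
```

```text
t: 15.05
eef_pos: [570.1, -118.6, 274.8]
tcp_rot: [-3.138, -0.0, 1.44]
ft_force: [-9.7, -1.0, 6.4]
opening: 0.268
shift [0.0028 0.0071 0.0053] turn [-0.0051 -0.0004  0.    ] | grasp [ 569.4 -118.4  103.8] yaw 82.5 t 15.05 open 0.268 F [-9.7 -1.   6.4]
```

```bash
python3 -m pendant '[{"x":0,"y":-0.01,"z":0,"rx":0,"ry":0,"rz":0,"jaw":0.1},{"x":0.03,"y":-0.01,"z":0,"rx":0,"ry":0,"rz":0,"jaw":0.1},{"x":0.06,"y":-0.01,"z":0,"rx":0,"ry":0,"rz":0,"jaw":0.1},{"x":0.09,"y":-0.01,"z":0,"rx":0,"ry":0,"rz":0,"jaw":0.1},{"x":0.12,"y":-0.01,"z":0,"rx":0,"ry":0,"rz":0,"jaw":0.1},{"x":0.15,"y":-0.01,"z":0,"rx":0,"ry":0,"rz":0,"jaw":0.1},{"x":0.17,"y":-0.01,"z":0,"rx":0,"ry":0,"rz":0,"jaw":0.1},{"x":0.18,"y":-0.01,"z":0,"rx":0,"ry":0,"rz":0,"jaw":0.1},{"x":0.18,"y":-0.01,"z":0,"rx":0,"ry":0,"rz":0,"jaw":0.1}]'
python3 - <<'E'
from h import *
rel(571.2,-118.3,103,82.5)
c=cam("wrist"); crop(c,"pics/w20.png",0,0,640,480,1,.7)
E
```

```text
t: 16.18
eef_pos: [573.0, -92.3, 274.8]
tcp_rot: [-3.141, 0.001, 1.44]
ft_force: [-3.9, -7.2, 2.5]
opening: 0.271
shift [-0.1733  0.0109  0.0056] turn [-0.0009  0.0012 -0.0001] | grasp [572.8 -92.5 103.8] yaw 82.5 t 16.18 open 0.271 F [-3.9 -7.2  2.5]
```

View pics/w20.png

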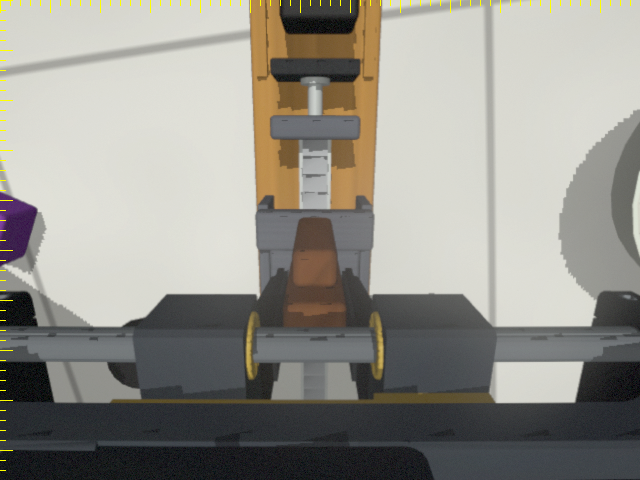

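```bash
python3 - <<'E'
from h import *
c=cam("wrist")
u=np.array([.1305,.9914]);v=np.array([-.9914,.1305]);o=np.array([592.6,40.5])
for n,p,z in [("pad front",(315,59.5),46),("fix top",(315,249),115)]:
    q=at(c,[p],z)[0,:2]; d=q-o; print(n,q.round(1),"clamp",(d@u).round(1),(d@v).round(1))
E
python3 -m pendant '[{"x":-0.05,"y":0,"z":0,"rx":0,"ry":0,"rz":0,"jaw":0.1},{"x":-0.1,"y":0,"z":0,"rx":0,"ry":0,"rz":0,"jaw":0.1},{"x":-0.15,"y":0,"z":0,"rx":0,"ry":0,"rz":0,"jaw":0.1},{"x":-0.177,"y":0,"z":0,"rx":0,"ry":0,"rz":0,"jaw":0.1},{"x":-0.177,"y":0,"z":0,"rx":0,"ry":0,"rz":0,"jaw":0.1}]'
python3 - <<'E'
from h import *
rel(571.2,-118.3,103,82.5)
c=cam("wrist"); crop(c,"pics/w21.png",0,0,640,480,1,.7)
E
```

```text
pad front [588.1  15. ] clamp -25.9 1.2
fix top [577.8 -62.6] clamp -104.1 1.2
t: 16.9
eef_pos: [569.5, -118.4, 274.8]
tcp_rot: [-3.141, -0.0, 1.44]
ft_force: [-5.8, -2.6, 4.3]
opening: 0.269
shift [0.0019 0.0112 0.0055] turn [-0.0007 -0.0001 -0.0003] | grasp [ 569.4 -118.3  103.8] yaw 82.5 t 16.9 open 0.269 F [-5.8 -2.6  4.3]
```

View pics/w21.png

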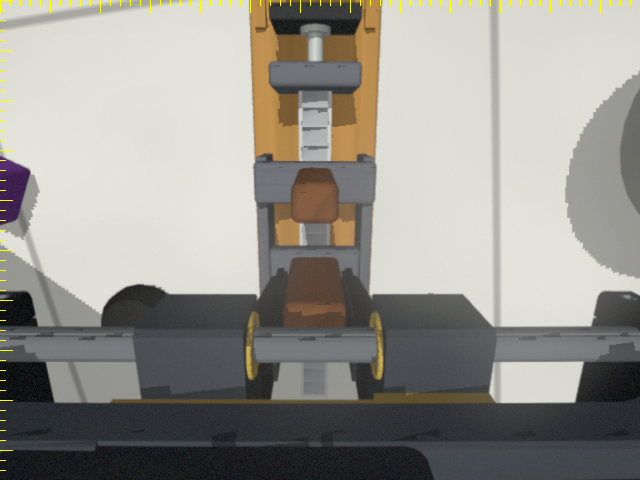

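```bash
cat >> h.py <<'E'
u=np.array([.1305,.9914]);v=np.array([-.9914,.1305]);o=np.array([592.6,40.5])
def cl(c,p,z): d=at(c,[p],z)[0,:2]-o; return (d@u).round(1),(d@v).round(1)
E
python3 - <<'E'
from h import *
c=cam("wrist")
print("plate front z54 now",cl(c,(315,62.5),54),"w19",cl(c,(311,115.5),54), "padfront",cl(c,(315,4),46))
print("fixed", cl(c,(315,196),115))
crop(c,"pics/w22.png",240,0,150,110,5,.6)
E
```

```text
plate front z54 now (np.float64(-54.5), np.float64(1.3)) w19 (np.float64(-79.1), np.float64(3.2)) padfront (np.float64(-26.7), np.float64(1.3))
fixed (np.float64(-109.8), np.float64(1.3))
```

View pics/w22.png

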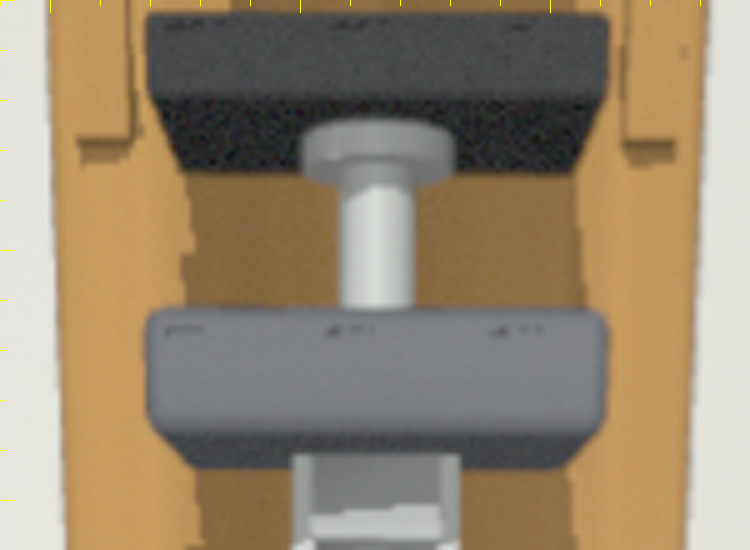

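```bash
python3 -m pendant '[{"x":0,"y":-0.01,"z":0,"rx":0,"ry":0,"rz":0,"jaw":0.1},{"x":0.03,"y":-0.01,"z":0,"rx":0,"ry":0,"rz":0,"jaw":0.1},{"x":0.06,"y":-0.01,"z":0,"rx":0,"ry":0,"rz":0,"jaw":0.1},{"x":0.09,"y":-0.01,"z":0,"rx":0,"ry":0,"rz":0,"jaw":0.1},{"x":0.12,"y":-0.01,"z":0,"rx":0,"ry":0,"rz":0,"jaw":0.1},{"x":0.15,"y":-0.01,"z":0,"rx":0,"ry":0,"rz":0,"jaw":0.1},{"x":0.17,"y":-0.01,"z":0,"rx":0,"ry":0,"rz":0,"jaw":0.1},{"x":0.18,"y":-0.01,"z":0,"rx":0,"ry":0,"rz":0,"jaw":0.1},{"x":0.18,"y":-0.01,"z":0,"rx":0,"ry":0,"rz":0,"jaw":0.1}]'
python3 - <<'E'
from h import *
rel(571.2,-118.3,103,82.5)
c=cam("wrist"); crop(c,"pics/w23.png",240,0,150,150,4,.6)
E
```

```text
t: 18.12
eef_pos: [572.4, -91.7, 274.8]
tcp_rot: [3.139, 0.001, 1.44]
ft_force: [2.3, -9.2, -2.0]
opening: 0.271
shift [-0.1766  0.0153  0.0057] turn [0.0034 0.0015 0.0002] | grasp [572.8 -92.  103.8] yaw 82.5 t 18.12 open 0.271 F [ 2.3 -9.2 -2. ]
```

View pics/w23.png

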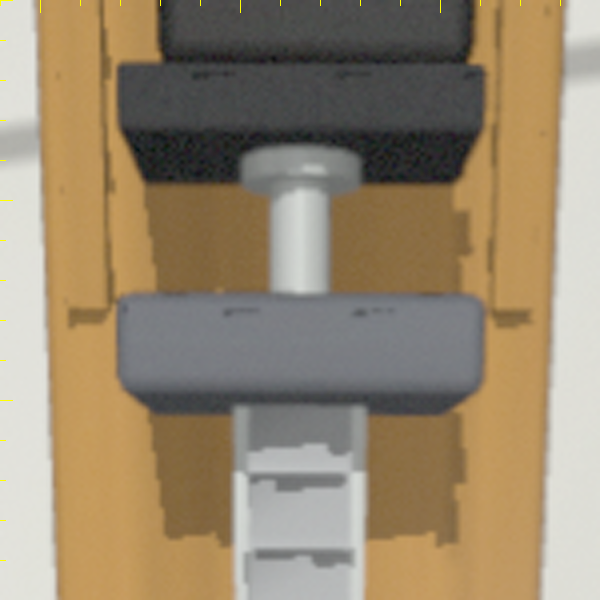

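```bash
python3 - <<'E'
from h import *
c=cam("wrist")
print("plate front z54",cl(c,(315,74),54), "padfront",cl(c,(315,16),46),"brick back edge z44",cl(c,(317,15),44))
E
python3 -m pendant '[{"x":-0.05,"y":0,"z":0,"rx":0,"ry":0,"rz":0,"jaw":0.1},{"x":-0.1,"y":0,"z":0,"rx":0,"ry":0,"rz":0,"jaw":0.1},{"x":-0.15,"y":0,"z":0,"rx":0,"ry":0,"rz":0,"jaw":0.1},{"x":-0.18,"y":0,"z":0,"rx":0,"ry":0,"rz":0,"jaw":0.1},{"x":-0.18,"y":0,"z":0,"rx":0,"ry":0,"rz":0,"jaw":0.1}]'
python3 - <<'E'
from h import *
rel(571.2,-118.3,103,82.5)
c=cam("wrist"); crop(c,"pics/w24.png",240,0,150,150,4,.6)
c=cam("side"); crop(c,"pics/s24.png",200,170,200,200,4,.5)
E
```

```text
plate front z54 (np.float64(-33.3), np.float64(1.1)) padfront (np.float64(-5.7), np.float64(1.1)) brick back edge z44 (np.float64(-4.7), np.float64(0.1))
t: 18.85
eef_pos: [568.8, -118.2, 274.8]
tcp_rot: [3.139, 0.0, 1.44]
ft_force: [5.0, -2.5, -2.5]
opening: 0.271
shift [0.0013 0.0157 0.0055] turn [ 0.0032  0.0003 -0.0001] | grasp [ 569.3 -118.3  103.8] yaw 82.5 t 18.85 open 0.271 F [ 5.  -2.5 -2.5]
```

View pics/w24.png

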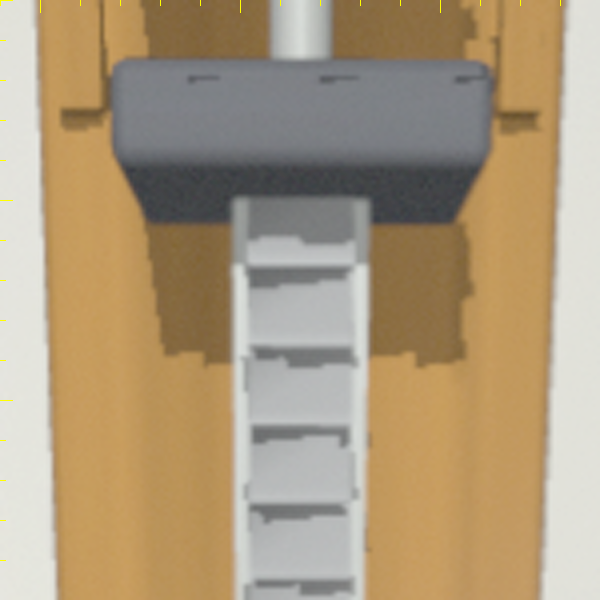

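View pics/s24.png

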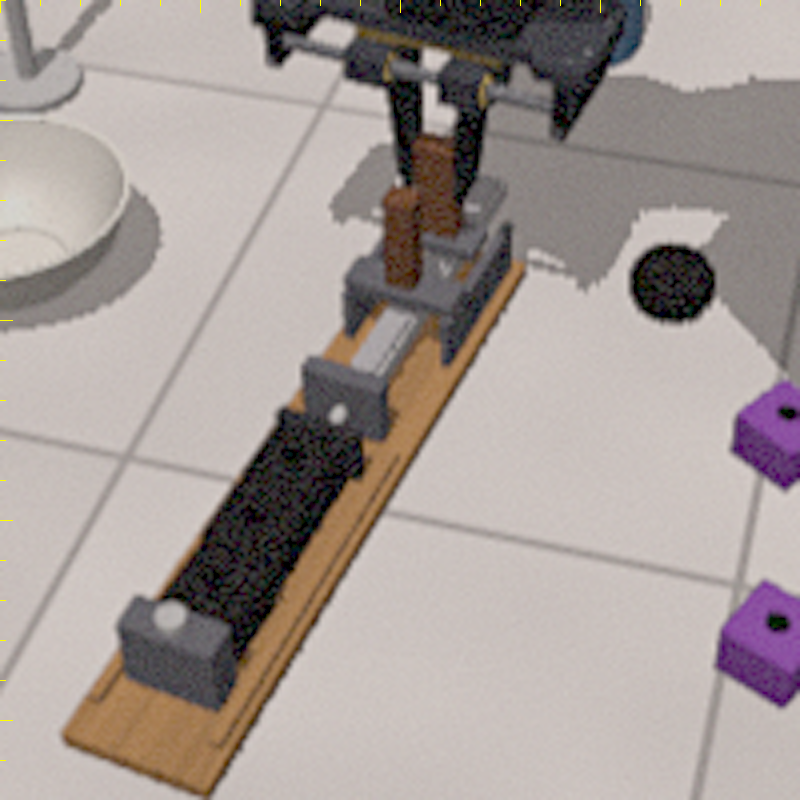

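```bash
python3 - <<'E'
from h import *
c=cam("wrist")
print("plate front z54",cl(c,(315,15),54))
E
python3 -m pendant '[{"x":0,"y":-0.013,"z":0,"rx":0,"ry":0,"rz":0,"jaw":0.1},{"x":0.03,"y":-0.013,"z":0,"rx":0,"ry":0,"rz":0,"jaw":0.1},{"x":0.06,"y":-0.013,"z":0,"rx":0,"ry":0,"rz":0,"jaw":0.1},{"x":0.08,"y":-0.013,"z":0,"rx":0,"ry":0,"rz":0,"jaw":0.1},{"x":0.1,"y":-0.013,"z":0,"rx":0,"ry":0,"rz":0,"jaw":0.1},{"x":0.1,"y":-0.013,"z":0,"rx":0,"ry":0,"rz":0,"jaw":0.1}]'
python3 - <<'E'
from h import *
rel(571.2,-118.3,103,82.5)
c=cam("wrist"); crop(c,"pics/w25.png",240,0,150,150,4,.6)
c=cam("side"); crop(c,"pics/s25.png",210,200,120,150,5,.4)
c=cam("top"); crop(c,"pics/t25.png",200,165,200,100,4,.4)
E
```

```text
plate front z54 (np.float64(-33.7), np.float64(1.3))
t: 19.75
eef_pos: [569.9, -103.5, 274.9]
tcp_rot: [3.135, 0.001, 1.44]
ft_force: [14.2, -9.2, -9.7]
opening: 0.272
shift [-0.0969  0.0212  0.0062] turn [0.0084 0.0018 0.0001] | grasp [ 571.  -103.9  103.9] yaw 82.5 t 19.75 open 0.272 F [14.2 -9.2 -9.7]
```

View pics/w25.png

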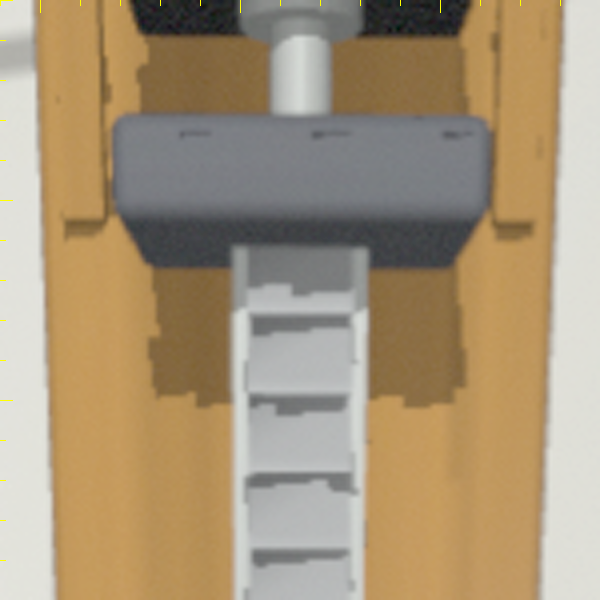

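View pics/s25.png

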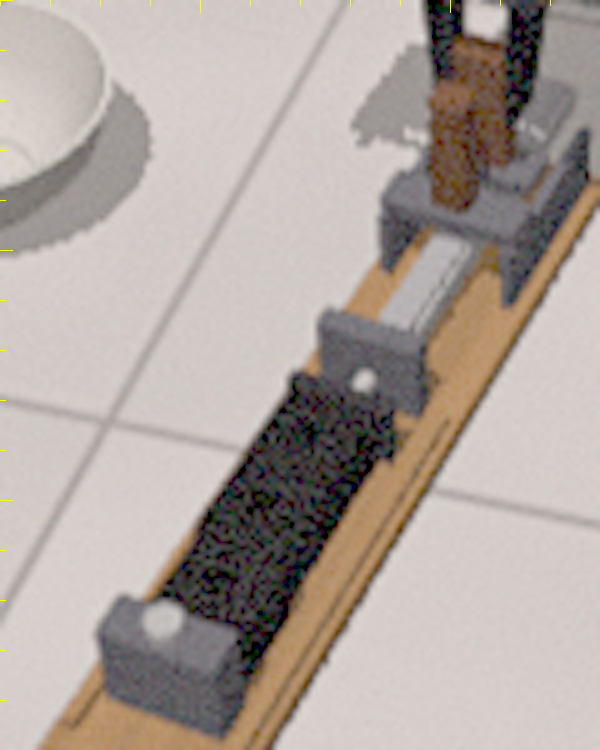

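View pics/t25.png

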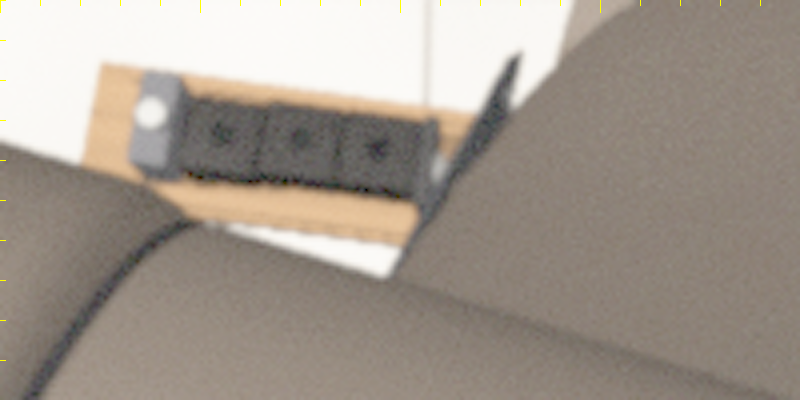

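Run:
```python
from h import *
c=cam("wrist")
print("plate front z54",cl(c,(315,29),54),"pad back-bottom visible z14",cl(c,(315,9),14),"w23-equivalent gap?")
```

```text
plate front z54 (np.float64(-25.4), np.float64(1.2)) pad back-bottom visible z14 (np.float64(-5.8), np.float64(0.8)) w23-equivalent gap?
```

Run:
```python
from h import *
c=cam("wrist")
g=lambda rp,rb: (cl(c,(315,rb),14)[0]-cl(c,(315,rp),54)[0]).round(2)
print("w22",g(61.5,34.4),"w23",g(73.5,45.7),"now",g(28.8,9))
```

```text
w22 20.9 w23 20.3 now 19.5
```

```bash
python3 -m pendant '[{"x":0.01,"y":0.005,"z":0,"rx":0,"ry":0,"rz":0,"jaw":0.1},{"x":0.02,"y":0.008,"z":0,"rx":0,"ry":0,"rz":0,"jaw":0.1},{"x":0.03,"y":0.008,"z":0,"rx":0,"ry":0,"rz":0,"jaw":0.1},{"x":0.04,"y":0.008,"z":0,"rx":0,"ry":0,"rz":0,"jaw":0.1},{"x":0.045,"y":0.008,"z":0,"rx":0,"ry":0,"rz":0,"jaw":0.1},{"x":0.045,"y":0.008,"z":0,"rx":0,"ry":0,"rz":0,"jaw":0.1}]'
python3 - <<'E'
from h import *
rel(571.2,-118.3,103,82.5)
c=cam("wrist"); crop(c,"pics/w26.png",240,0,150,150,4,.6)
c=cam("top"); crop(c,"pics/t26.png",200,165,200,100,4,.4)
E
```

```text
t: 20.75
eef_pos: [571.3, -97.0, 274.8]
tcp_rot: [3.137, 0.001, 1.44]
ft_force: [8.1, -8.6, -5.2]
opening: 0.274
shift [-0.1407  0.0176  0.0058] turn [0.0053 0.0017 0.0001] | grasp [572.  -97.3 103.8] yaw 82.5 t 20.75 open 0.274 F [ 8.1 -8.6 -5.2]
```

View pics/w26.png

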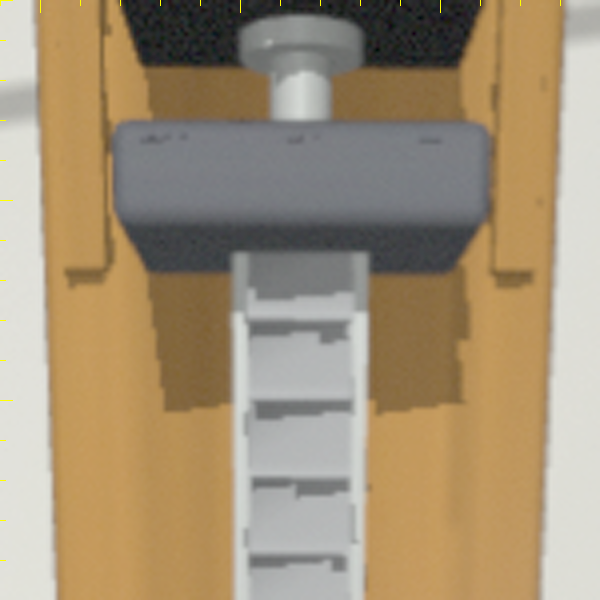

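View pics/t26.png

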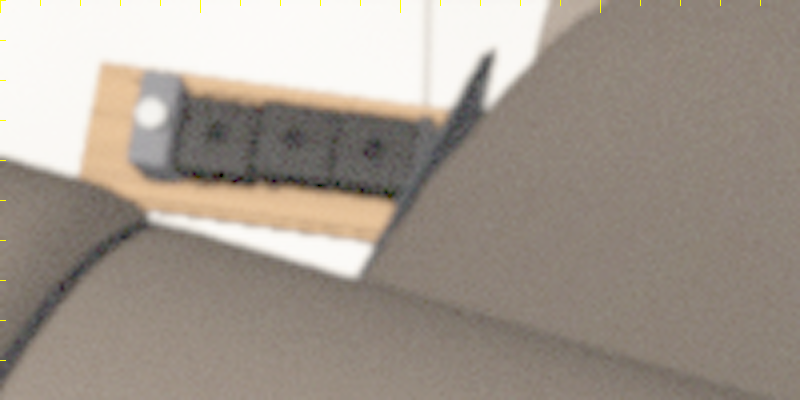

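Run:
```python
from h import *
c=cam("wrist")
g=lambda rp,rb: (cl(c,(315,rb),14)[0]-cl(c,(315,rp),54)[0]).round(2)
print("w22",g(61.5,34.4),"w25",g(28.8,9),"now",g(30.3,16.8),"plate",cl(c,(315,30.3),54))
```

```text
w22 20.9 w25 19.5 now 16.2 plate (np.float64(-19.3), np.float64(1.2))
```

```bash
python3 -m pendant '[{"x":0.01,"y":0.005,"z":0,"rx":0,"ry":0,"rz":0,"jaw":0.1},{"x":0.02,"y":0.007,"z":0,"rx":0,"ry":0,"rz":0,"jaw":0.1},{"x":0.03,"y":0.007,"z":0,"rx":0,"ry":0,"rz":0,"jaw":0.1},{"x":0.03,"y":0.007,"z":0,"rx":0,"ry":0,"rz":0,"jaw":0.1},{"x":0.03,"y":0.007,"z":0,"rx":0,"ry":0,"rz":0,"jaw":0.1}]'
python3 - <<'E'
from h import *
rel(571.2,-118.3,103,82.5)
c=cam("wrist"); crop(c,"pics/w27.png",240,0,150,150,4,.6)
c=cam("top"); crop(c,"pics/t27.png",200,165,200,100,4,.4)
c=cam("side"); crop(c,"pics/s27.png",210,200,120,150,5,.4)
E
```

```text
t: 21.52
eef_pos: [572.4, -92.7, 274.8]
tcp_rot: [3.139, 0.001, 1.44]
ft_force: [2.4, -9.5, -2.1]
opening: 0.272
shift [-0.1703  0.0146  0.0057] turn [0.0028 0.0016 0.0001] | grasp [572.7 -92.9 103.8] yaw 82.5 t 21.52 open 0.272 F [ 2.4 -9.5 -2.1]
```

View pics/w27.png

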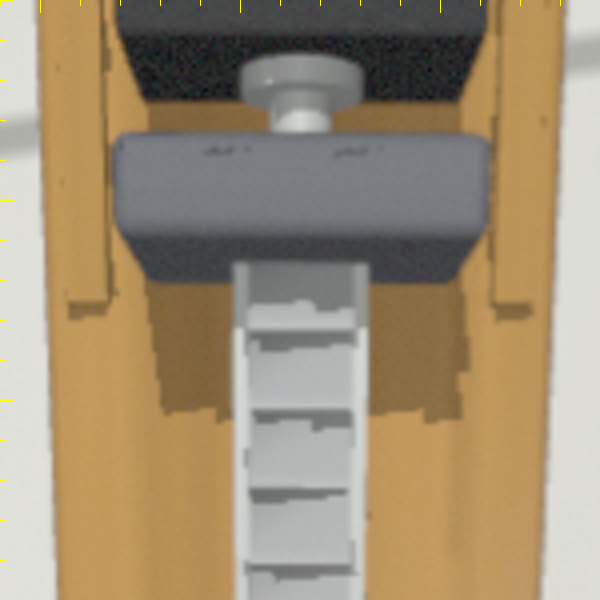

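View pics/s27.png

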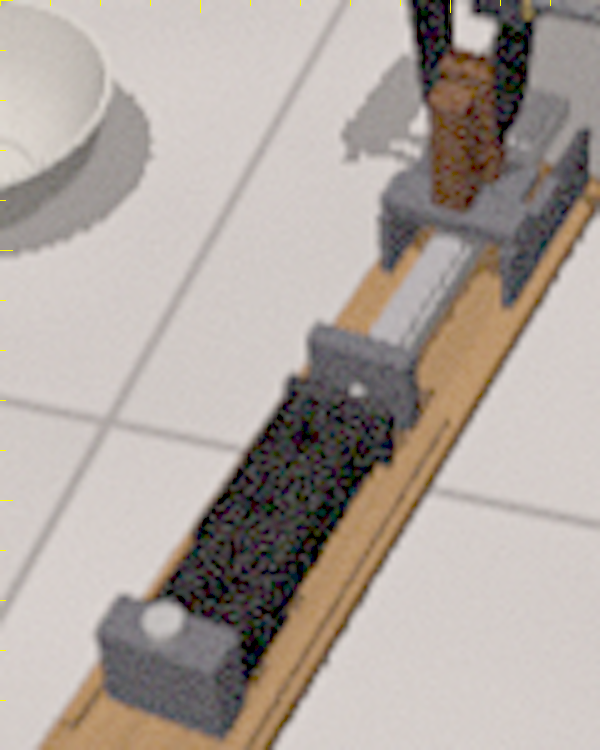

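View pics/t27.png

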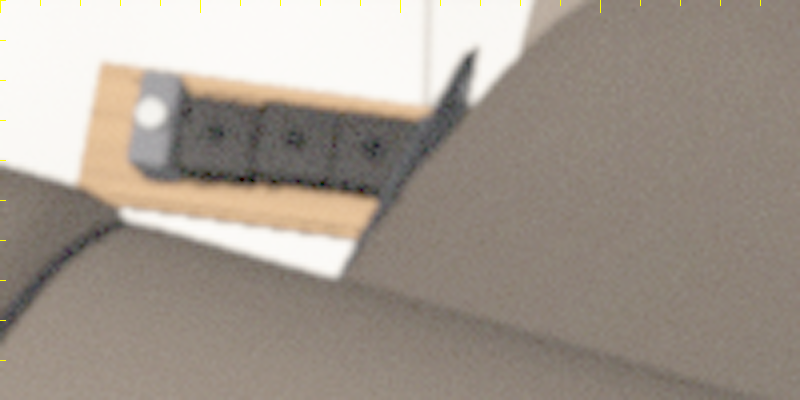

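Run:
```python
from h import *
c=cam("wrist")
g=lambda rp,rb: (cl(c,(315,rb),14)[0]-cl(c,(315,rp),54)[0]).round(2)
h=lambda rp,rb: (cl(c,(315,rb),46)[0]-cl(c,(315,rp),54)[0]).round(2)
print("w22",g(61.5,34.4),"w23",g(73.5,45.7),"w26",g(30.3,16.8),"now",g(33.3,25.3),"plate",cl(c,(315,33.3),54))
print("pad back-top: w22",h(61.5,20),"w23",h(73.5,32.5),"now",h(33.3,9))
```

```text
w22 20.9 w23 20.4 w26 16.2 now 13.1 plate (np.float64(-16.1), np.float64(1.2))
pad back-top: w22 20.2 w23 20.0 now 12.6
```

```bash
python3 -m pendant '[{"x":0.004,"y":0.002,"z":0,"rx":0,"ry":0,"rz":0,"jaw":0.1},{"x":0.008,"y":0.002,"z":0,"rx":0,"ry":0,"rz":0,"jaw":0.1},{"x":0.008,"y":0.002,"z":0,"rx":0,"ry":0,"rz":0,"jaw":0.1},{"x":0.008,"y":0.002,"z":0,"rx":0,"ry":0,"rz":0,"jaw":0.1},{"x":0.008,"y":0.002,"z":0,"rx":0,"ry":0,"rz":0,"jaw":0.1},{"x":0.008,"y":0.002,"z":0,"rx":0,"ry":0,"rz":0,"jaw":0.1}]'
python3 - <<'E'
from h import *
rel(571.2,-118.3,103,82.5)
c=cam("wrist"); crop(c,"pics/w28.png",240,0,150,150,4,.6)
c=cam("top"); crop(c,"pics/t28.png",0,0,640,480,1,.6)
E
```

```text
t: 22.48
eef_pos: [572.7, -91.2, 274.8]
tcp_rot: [3.14, 0.001, 1.44]
ft_force: [1.1, -6.7, -1.0]
opening: 0.278
shift [-0.1807  0.0138  0.0053] turn [0.002  0.0009 0.0002] | grasp [572.9 -91.3 103.8] yaw 82.5 t 22.48 open 0.278 F [ 1.1 -6.7 -1. ]
```

View pics/w28.png

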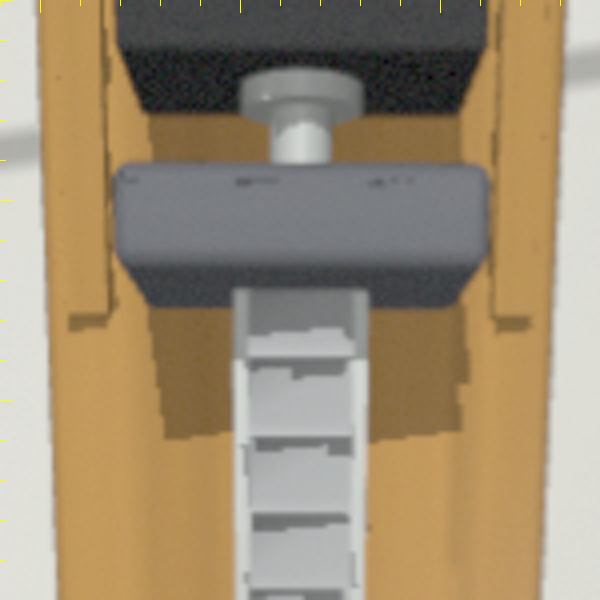

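View pics/t28.png

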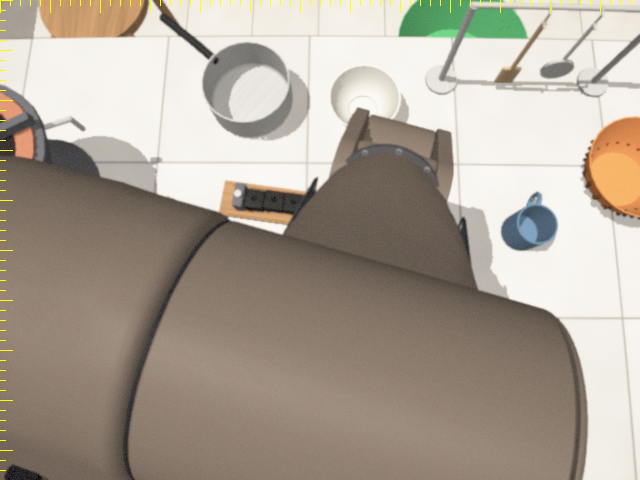

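Run:
```python
from h import *
c=cam("wrist")
g=lambda rp,rb: (cl(c,(315,rb),14)[0]-cl(c,(315,rp),54)[0]).round(2)
print("now",g(41,28.3),"plate",cl(c,(315,41),54))
crop(c,"pics/w29.png",220,190,200,200,4,.6); print(env.state()["ft_force"],env.state()["opening"])
```

```text
now 14.9 plate (np.float64(-17.8), np.float64(1.2))
[ 0.88829113 -5.72523    -1.73331149] 0.27069650736716816
```

View pics/w29.png

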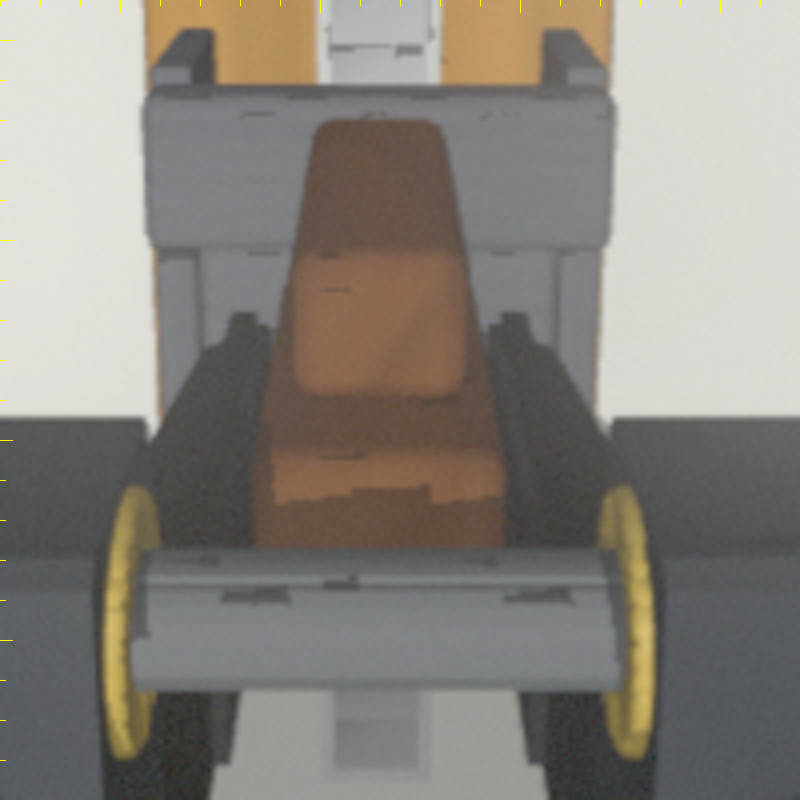

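```bash
python3 - <<'E'
from h import *
c=cam("wrist")
f=cl(c,(315,288.2),115)[0];t=cl(c,(315,302.5),116)[0];print("fix rear",f,"trig front",t,"gap",f-t,"squeeze",32-(f-t))
s=env.state();d=s["eef_pos"][:2]-o;print("tcp clampx",d@u, s["t"],s["ft_force"])
E
python3 -m pendant '[{"x":0,"y":0,"z":0,"rx":0,"ry":0,"rz":0,"jaw":0.1},{"x":0,"y":0,"z":0,"rx":0,"ry":0,"rz":0,"jaw":0.1},{"x":0,"y":0,"z":0,"rx":0,"ry":0,"rz":0,"jaw":0.1},{"x":0,"y":0,"z":0,"rx":0,"ry":0,"rz":0,"jaw":0.1}]'
python3 - <<'E'
from h import *
c=cam("wrist"); crop(c,"pics/w30.png",240,0,150,150,4,.6);crop(c,"pics/w31.png",220,190,200,200,4,.6)
rel(571.2,-118.3,103,82.5)
E
```

```text
fix rear -119.1 trig front -124.8 gap 5.700000000000003 squeeze 26.299999999999997
tcp clampx -133.13945347832794 22.675 [ 1.0331998  -7.02793195 -0.68005991]
t: 23.18
eef_pos: [572.7, -91.2, 274.8]
tcp_rot: [3.14, 0.001, 1.44]
ft_force: [0.5, -6.2, -1.2]
opening: 0.27
shift [-0.1805  0.0139  0.0054] turn [0.002  0.0009 0.0001] | grasp [572.9 -91.3 103.8] yaw 82.5 t 23.23 open 0.274 F [ 1.  -6.3 -2.2]
```

View pics/w30.png

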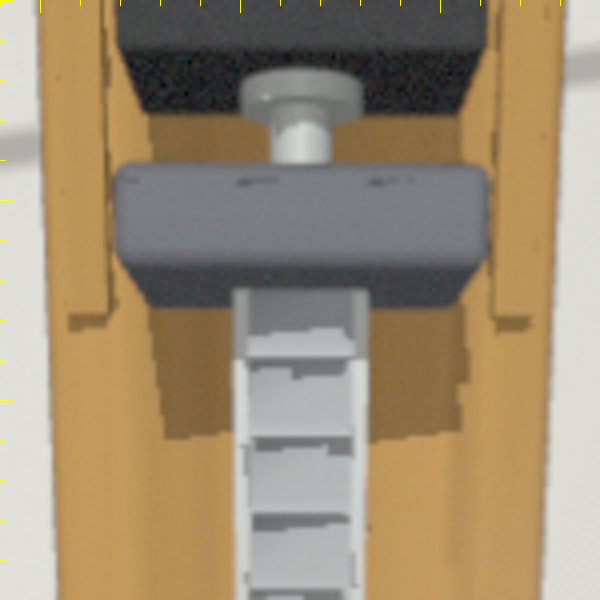

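View pics/w31.png

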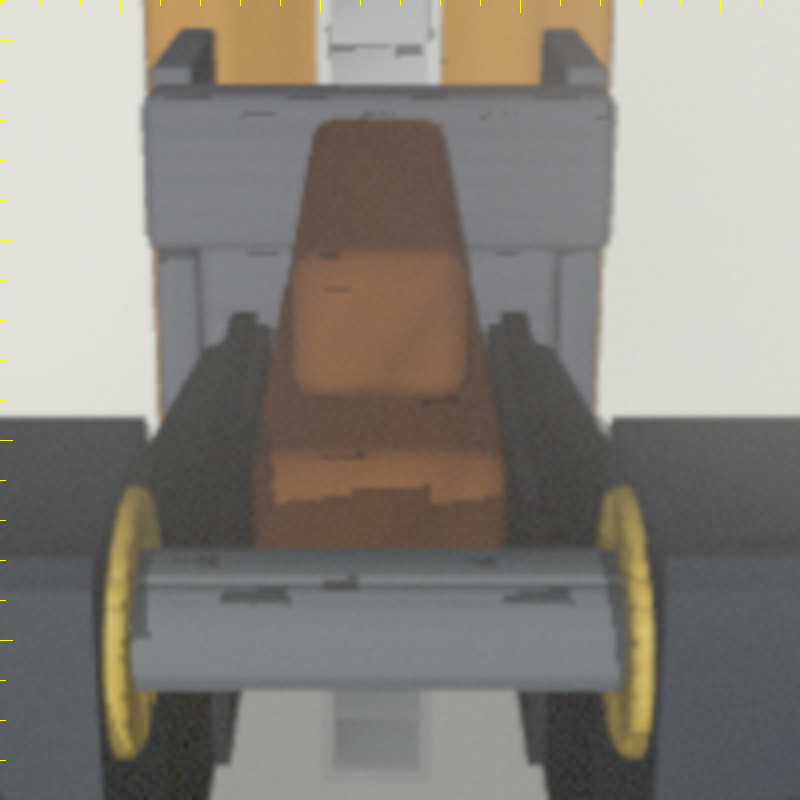

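Compression is now about 5–6 mm and steady, but the jaw slipped back slightly onto a tooth. That's inside the band but with little margin, so I'll let the trigger back and take another controlled stroke.

```bash
python3 -m pendant '[{"x":-0.03,"y":0,"z":0,"rx":0,"ry":0,"rz":0,"jaw":0.1},{"x":-0.06,"y":0,"z":0,"rx":0,"ry":0,"rz":0,"jaw":0.1},{"x":-0.09,"y":0,"z":0,"rx":0,"ry":0,"rz":0,"jaw":0.1},{"x":-0.12,"y":0,"z":0,"rx":0,"ry":0,"rz":0,"jaw":0.1},{"x":-0.15,"y":0,"z":0,"rx":0,"ry":0,"rz":0,"jaw":0.1},{"x":-0.175,"y":0,"z":0,"rx":0,"ry":0,"rz":0,"jaw":0.1},{"x":-0.175,"y":0,"z":0,"rx":0,"ry":0,"rz":0,"jaw":0.1}]'
python3 - <<'E'
from h import *
rel(571.2,-118.3,103,82.5)
c=cam("wrist"); crop(c,"pics/w32.png",240,0,150,150,4,.6)
c=cam("side"); crop(c,"pics/s32.png",210,200,120,150,5,.4)
E
python3 -m pendant '[{"x":0.02,"y":0,"z":0,"rx":0,"ry":0,"rz":0,"jaw":0.1},{"x":0.04,"y":0,"z":0,"rx":0,"ry":0,"rz":0,"jaw":0.1},{"x":0.04,"y":0,"z":0,"rx":0,"ry":0,"rz":0,"jaw":0.1}]'
python3 - <<'E'
from h import *
rel(571.2,-118.3,103,82.5)
c=cam("wrist"); crop(c,"pics/w33.png",240,0,150,150,4,.6)
E
```

```text
t: 24.1
eef_pos: [569.2, -117.5, 274.8]
tcp_rot: [3.14, 0.001, 1.44]
ft_force: [2.2, -7.5, -3.8]
opening: 0.274
shift [-0.0038  0.0142  0.0055] turn [0.0016 0.001  0.    ] | grasp [ 569.4 -117.6  103.8] yaw 82.5 t 24.1 open 0.274 F [ 2.2 -7.5 -3.8]
t: 24.58
eef_pos: [570.0, -111.5, 274.8]
tcp_rot: [3.14, 0.001, 1.44]
ft_force: [2.8, -9.5, -3.8]
opening: 0.268
shift [-0.0441  0.0141  0.0056] turn [0.0016 0.0013 0.0002] | grasp [ 570.2 -111.7  103.8] yaw 82.5 t 24.57 open 0.268 F [ 2.8 -9.5 -3.8]
```

View pics/w32.png

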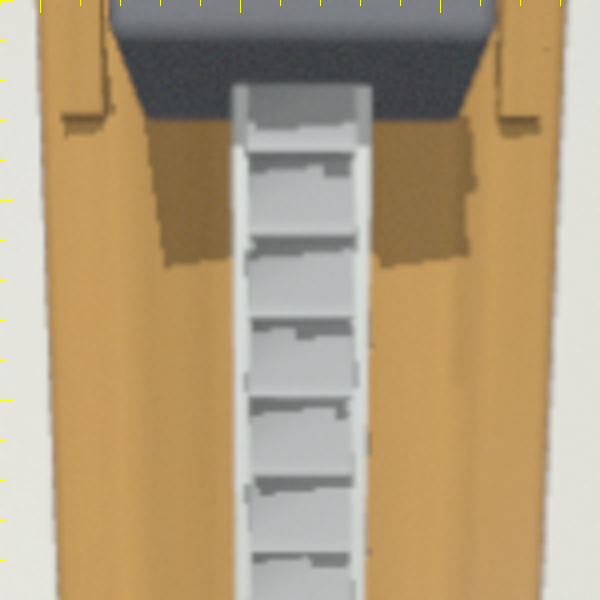

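View pics/s32.png

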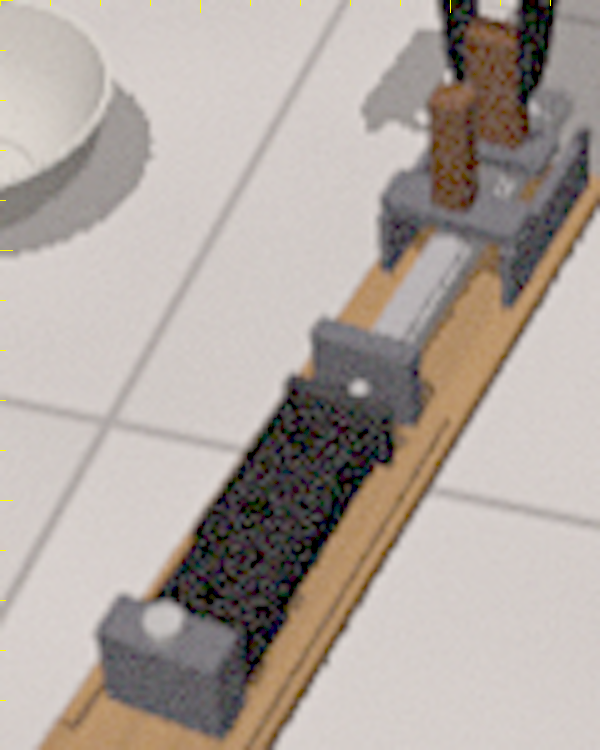

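View pics/w33.png

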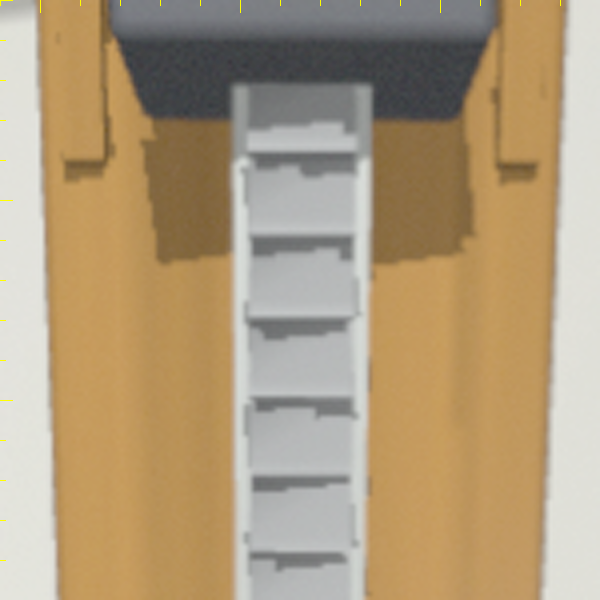

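Run:
```python
from h import *
c=cam("wrist")
r=lambda row: cl(c,(315,row),54)[0]
print("thick w28",r(41)-r(65.8),"w27",r(33.3)-r(58.5),"w25",r(28.8)-r(54.3))
th=12
print("plate rear now",r(9.2), "lower rear edge", cl(c,(315,29.7),14)[0])
print("w28 lower rear rel to plate front", cl(c,(315,76.7),14)[0]-r(41),"w27",cl(c,(315,70.4),14)[0]-r(33.3))
crop(cam("side"),"pics/s33.png",210,200,120,150,5,.4)
s=env.state(); print((s["eef_pos"][:2]-o)@u, s["t"])
```

```text
thick w28 11.0 w27 11.100000000000001 w25 11.100000000000001
plate rear now -24.7 lower rear edge -24.1
w28 lower rear rel to plate front -10.800000000000004 w27 -10.799999999999997
-153.65782942080713 24.725
```

View pics/s33.png

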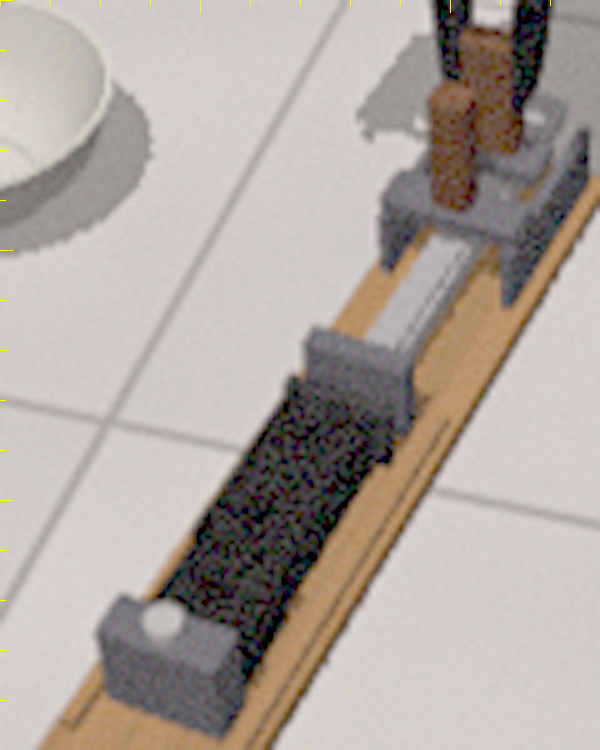

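Run:
```python
from h import *
c=cam("wrist"); crop(c,"pics/w34.png",220,130,200,200,4,.6)
```

```text
(no output)
```

View pics/w34.png

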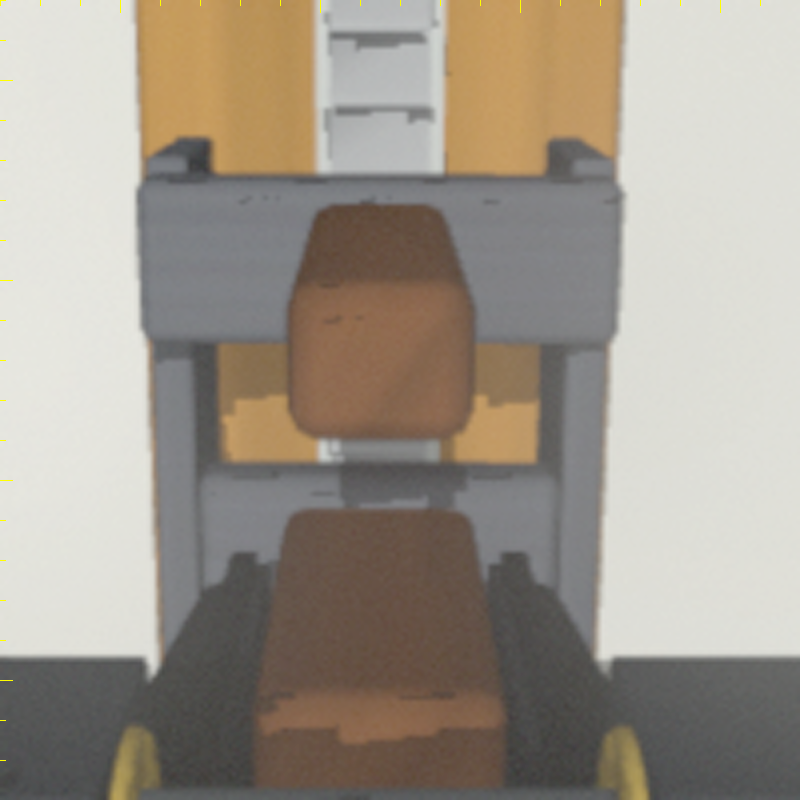

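Run:
```python
from h import *
c=cam("wrist")
f=cl(c,(315,239.3),115)[0];t=cl(c,(315,302.5),116)[0];print(f,t,"squeeze",32-(f-t))
```

```text
-119.7 -145.3 squeeze 6.3999999999999915
```

```bash
python3 -m pendant '[{"x":0.003,"y":0,"z":0,"rx":0,"ry":0,"rz":0,"jaw":0.1},{"x":0.006,"y":0,"z":0,"rx":0,"ry":0,"rz":0,"jaw":0.1},{"x":0.006,"y":0,"z":0,"rx":0,"ry":0,"rz":0,"jaw":0.1},{"x":0.006,"y":0,"z":0,"rx":0,"ry":0,"rz":0,"jaw":0.1},{"x":0.006,"y":0,"z":0,"rx":0,"ry":0,"rz":0,"jaw":0.1},{"x":0.006,"y":0,"z":0,"rx":0,"ry":0,"rz":0,"jaw":0.1},{"x":0.006,"y":0,"z":0,"rx":0,"ry":0,"rz":0,"jaw":0.1},{"x":0.006,"y":0,"z":0,"rx":0,"ry":0,"rz":0,"jaw":0.1},{"x":0.006,"y":0,"z":0,"rx":0,"ry":0,"rz":0,"jaw":0.1}]'
python3 - <<'E'
from h import *
rel(571.2,-118.3,103,82.5)
c=cam("wrist"); crop(c,"pics/w35.png",240,0,150,150,4,.6);crop(c,"pics/w36.png",220,130,200,200,4,.6)
s=env.state(); print((s["eef_pos"][:2]-o)@u, s["t"])
crop(cam("side"),"pics/s35.png",210,200,120,150,5,.4); crop(cam("side"),"pics/s36.png",0,0,640,480,1,.6)
E
```

```text
t: 25.95
eef_pos: [570.0, -110.8, 274.8]
tcp_rot: [3.14, 0.001, 1.44]
ft_force: [2.9, -11.1, -3.7]
opening: 0.275
shift [-0.0482  0.0141  0.0056] turn [0.0016 0.0016 0.0001] | grasp [ 570.2 -111.1  103.8] yaw 82.5 t 25.95 open 0.275 F [  2.9 -11.1  -3.7]
-152.98528240560947 26.0
```

View pics/w35.png

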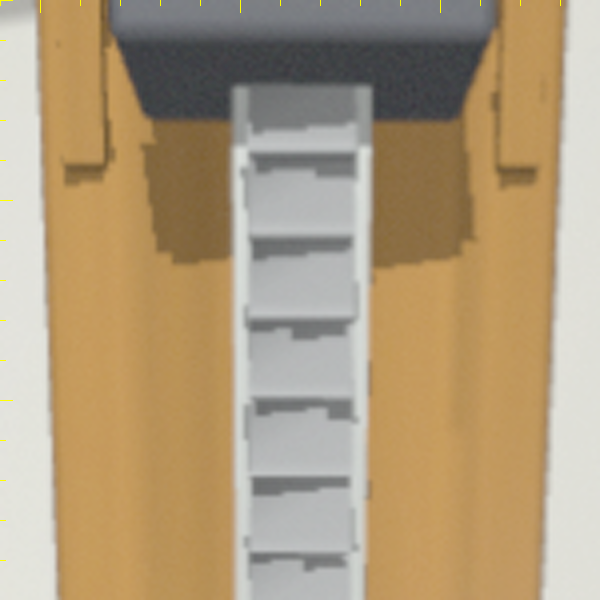

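View pics/w36.png

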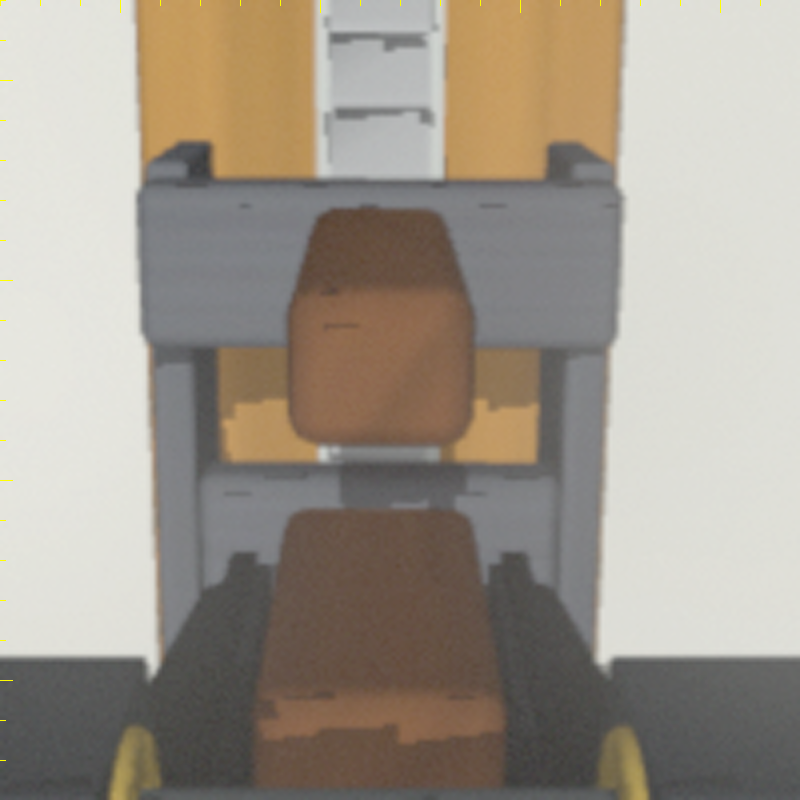

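View pics/s35.png

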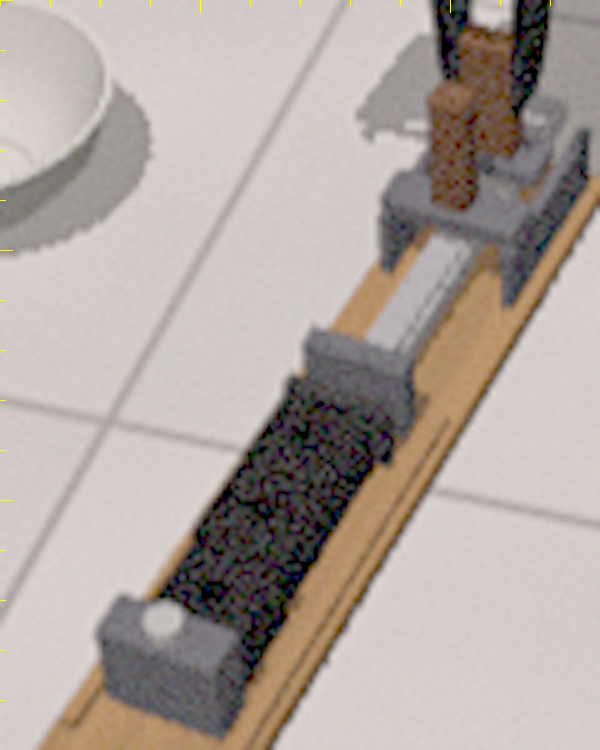

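View pics/s36.png

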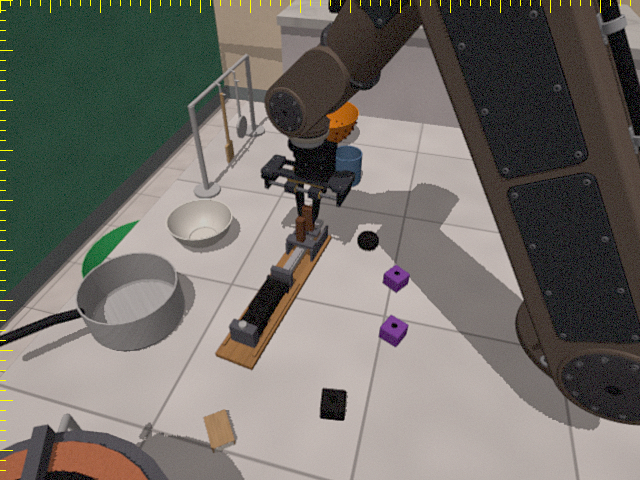

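Run:
```python
from h import *
c=cam("side"); 
crop(c,"pics/s37.png",262,255,40,40,15,.5);crop(c,"pics/s38.png",225,305,45,45,15,.5)
```

```text
(no output)
```

View pics/s37.png

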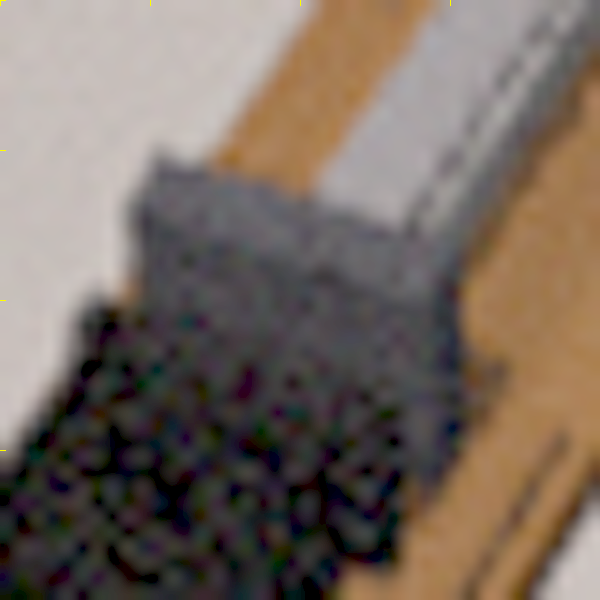

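View pics/s38.png

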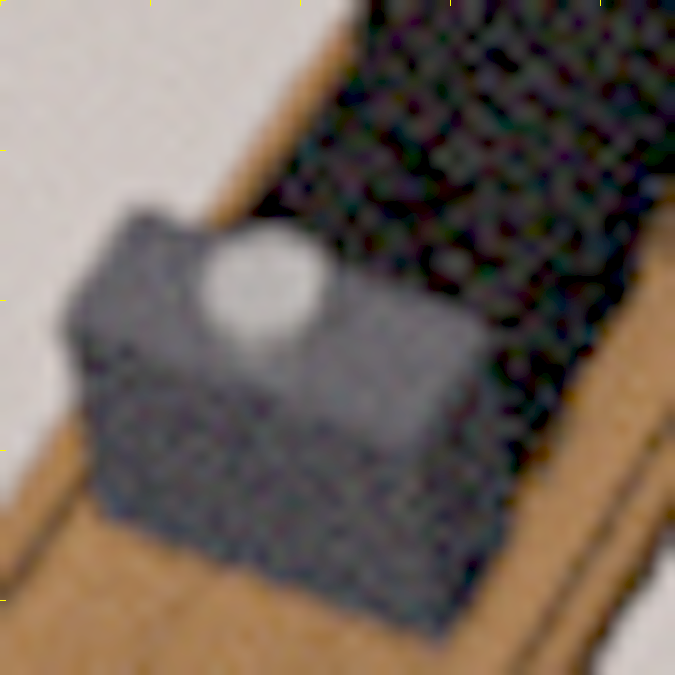

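Run:
```python
from h import *
c=cam("side")
print("plate front",cl(c,(281.2,272.3),54),"back",cl(c,(282.3,268.3),54))
print("anvil front",cl(c,(245.7,322.9),55),"back",cl(c,(241.3,330.5),55))
s=env.state();print(s["t"],s["ft_force"],s["opening"])
```

```text
plate front (np.float64(-12.1), np.float64(5.6)) back (np.float64(-23.0), np.float64(2.7))
anvil front (np.float64(126.0), np.float64(3.0)) back (np.float64(143.6), np.float64(4.1))
26.2 [  2.98438984 -11.2531435   -4.33263447] 0.2766638667671627
```

Run:
```python
from h import *
print(env.job_done()); s=env.state(); print(s["t"],s["ft_force"])
```

```text
the job is handed in; nothing more can be done
None
the job is handed in; nothing more can be done
```

I set two of the loose square briquettes in line behind the one on the bed and let go of both. I then pumped the trigger and handed the job in at about 26 s, still holding the trigger squeezed.

**Last checks before handing in:**
- **Pad:** pushed in about 10 mm. The wrist pictures gave 10.0 to 10.8 mm and the side picture 9.8 mm, so it is inside the 4–13 mm band but above the 9 mm aim.
- **Trigger:** squeezed about 7 mm, with estimates from 6.5 to 7.7 mm against the 5 mm needed. The fingers felt about 11 N from it, and it held for a second.
- **Row:** the three briquettes lie tight against the anvil and flat, within about 1 mm of the centre line when placed.
- **Everything else:** the spare, the round briquette, the matchbox and the purple ones look unmoved. The mug is partly hidden behind the gripper in the last side picture, but looked unmoved in the last top one.

**What went wrong or disagreed:**
- **Slip on the third stroke:** near full squeeze the jaw slipped back about 2 mm, leaving the pad at 5–6 mm. I let the trigger back, took a fourth short stroke and held it there, so the trigger ended nearer its 5 mm limit than I wanted.
- **Cameras:** the top and wrist cameras disagreed by 3–4 mm on positions. I relied on the wrist camera.
- **Trigger force:** the force readings gave a rougher figure for the pad than the pictures, from about 11 up to 13.5 mm, the top of which is over the 13 mm limit. I trusted the pictures.

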